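# Try out a rebuilt moped ignition lock with its key

## Robot

A 6-joint arm with a two-finger parallel gripper is mounted at the origin on the work surface. World frame = base frame: x ahead of the robot, y to its left, z up, the work surface at z = 0. Lengths are in m, angles in rad, forces in N, time in s.
With the tool pointing down it reaches from about 0.275 to 0.75 m from the base axis. Payload 10.2 kg.
Tool frame: the origin (TCP) lies at the very end of the fingers, on their centre line; the grasp point (between the pads) lies 19 mm behind it (robot.hold_point_z is the distance from the TCP to the grasp point, in m); y points along the fingers, x is the direction in which the jaws open and shut, and the axes are right-handed (so a half turn about y gives the same grasp; the last joint's range is limited). The gripper opens to 85 mm and grips with 20 to 120 N. Pads are 22 mm wide; open, the fingers measure 114 mm over their backs; the gripper's body (76 mm by 85 mm) begins 54 mm behind the grasp point. The pads swing forward as they close: fully open they stand 13 mm farther back than shut.
Start: joints at [0.956, 0.313, 1.498, -0, 1.331, -0.223], TCP at [0.2, 0.485, 0.231] pointing down, gripper open.
Joint ranges: [-2.94, 2.94], [-0.97, 2.17], [0.19, 2.56], [-1.23, 4.37], [0.02, 3.11], [-2.88, 2.88]. Speed limits (rad/s): [2.39, 2.39, 3.01, 3.14, 3.14, 3.14].

## Interface

Orientations are given as a 3x3 rotation matrix whose columns are the frame's x, y, z axes.
In Python, from station import robot, camera, job gives the robot as it stands. The module is installed in compiled form; this text tells all that it offers.
- The arm moves only by the tool jog_arm, never from a script. Its argument "rows" is text: rows parted by semicolons, each of 4 numbers parted by spaces: the shift along the world's x, y, z in units of 0.2 m (1.0 is 0.2 m), then the turn about the world's z in units of pi rad (1.0 is pi rad). In form: dx dy dz twist; .... A call has 1 to 5 rows; each row is the pose to reach, as a shift and turn from the pose commanded when the call began, turning the shorter way round; what a row does not reach only later rows make up. A row lasts 1/8 s, in which the tool goes at most 62.5 mm and 10.7 degrees, less where a joint would pass 70% of its speed; a pose out of reach is approached as far as the arm can. A call with a number of a shift or a turn outside -1 to 1 is refused whole. A call with a gripper value outside its range is refused whole. "hand" is the finger opening in mm, from 0 to 85.4, set as the call begins (left out, the last holds). The fingers move at their own pace and stop on an object; "grip_force" is the grip in N (left out, the last holds). Time passes only in rows, so rows that repeat a pose let the fingers close. It gives the time, the measured TCP pose, the force and the opening at its end, in the units of the state.
- robot.get_state(): the state, without advancing time (a new reading comes with each control period).
- camera(name): name is "scene" or "top"; returns a dict with "color" (384x512x3 uint8, red, green, blue), "camera_matrix" (3x3 intrinsics, pixels), "world_from_camera" (4x4, takes a point from camera to world coordinates). Camera axes: x right, y down, z forward; pixel columns grow to the right and rows downward; lengths in m; the calibration is good to about 2 mm. A picture is of the moment at which its call begins. There is no depth.
- job.finish_job(): hands the job in, once; it reports no verdict.
The state is a dict: "time_s": time; "joints": joint angles; "qd": joint speeds; "tau": joint torques, N m; "tool_pos": TCP position; "tcp_rot": TCP orientation; "contact_force": force on the tool from outside, world axes, zero at the start; "torque": the same for the moment, N m; "gripper_width": finger opening in m.
Only numpy, scipy, OpenCV 4.12 (cv2) and the standard library are available. Lean on these libraries where they do the work, as an engineer would, in place of code of your own. Each camera call takes 0.05 s, during which the arm holds its last target.

## Task

Take the red-handled key out of the wooden block and push it fully home into the slanted ignition lock. Turn it clockwise to its stop and all the way back to the home position, and only then draw it out and stand it fully down in the wooden block again and let go. Do not disturb the socket, the indicator lens or the pry bar.

Things in the scene. Friction and masses are not known exactly. Their poses are not given: they have to be found in the camera images.
- key: Loose steel key, red plastic bow, 98 mm long, 70 g. Origin: centre of its collar's underside; z from blade to bow. Below: blade 16 (x) x 4 (y) x 40 mm, its last 4 mm 12 x 2.5. Above: collar 24 mm across, z 0-8; bow, a flat plate 40 (x) x 12 (y) mm, z 8-58: grip it across the 12 mm. Alike after a half turn about z. Starts upright in the block's slot, collar on its top.
- keyhole (a point): Centre of the keyhole's mouth in the brass barrel face. z points out of the lock, 35 degrees from vertical, leaning roughly towards the robot; x runs along the keyhole's width and turns with the barrel. Keyhole 18.4 (x) x 6.4 mm, 46 deep, 1.5 mm chamfer. Key fully home: its origin is here, collar on the brass; it fits in both half-turn ways (key x along or against this x).
- lock: Ignition lock on a blue bracket fixed to the bench; origin under it on the bench, 115 mm straight below the keyhole. Base plate 120 (x, from -38 to 82) x 100 mm. Aluminium housing 66 mm across, slanted; a dark bezel ring, 35 mm inside and 66 mm outside diameter, stands 3 mm above the brass face; its white mark (far, upper side) shows home, its red one the stop.
- barrel (a joint): Turn of the lock barrel, rad: 0 at home (where it starts), growing clockwise as seen looking into the keyhole, hard stop at 1.2. Friction only (0.05 N m), no spring: it stays where it is left. The loose fit lets the key turn about 0.16 rad either way before it drives the barrel, so overturn it by that much, both at the stop and at home.
- stand_slot (a point): Centre of the slot's mouth in the top of the dark wooden key block (80 x 70 mm, 55 mm tall, fixed to the bench). z up; x along the slot's width. Slot 19 (x) x 7 mm (y), 46 mm deep, 2 mm chamfer. The key's origin is at this point when the key stands fully down.
- socket: Bystander: steel spark plug socket standing upright, 26 mm diameter, 65 mm tall; origin at the centre of its foot.
- lens: Bystander: translucent orange indicator lens, 75 x 45 x 25 mm, lying flat on the bench; origin at the centre of its underside.
- prybar: Bystander: stainless pry bar lying flat along y on the robot's side of the work, 190 mm long, 22 mm wide, 8 mm thick; origin at its underside near the middle.
Mind the look-alikes: they are no part of the job. What is meant by the part that bears stand_slot is not grey, and is the larger of those in its own colour.

How it is judged:
On the way, in this order (a step that is already met when the one before it is completed fails the run):
1. the key is fully in the lock: its origin within 5 mm of the keyhole point (distance between key and keyhole below 0.005 m), for 0.2 s.
2. the barrel is turned to its stop (over 1.1 rad) with the key still in (value of joint barrel above 1.1 rad and distance between key and keyhole below 0.008 m), for 0.1 s.
3. the barrel is back home (under 0.1 rad) with the key still in (value of joint barrel below 0.1 rad and distance between key and keyhole below 0.008 m), for 0.1 s.
At the end, for the whole second after the job is handed in: The key stands at rest and released in the wooden block, its origin within 6 mm of the slot point and upright within 0.12 rad, and the lock barrel is home (under 0.12 rad) (distance between key and stand_slot below 0.006 m and angle between key's own z axis and vertical below 0.12 rad and value of joint barrel below 0.12 rad and linear speed of key below 0.02 m/s); the robot touches nothing.
It fails at once if the key out of the lock (over 20 mm) while the barrel is turned away from home (over 0.2 rad) (value of joint barrel above 0.2 rad and not (distance between key and keyhole below 0.02 m)).
It fails at once if the socket moved over 30 mm (distance of socket from where it was at the start of the episode above 0.03 m).
It fails at once if the lens moved over 30 mm (distance of lens from where it was at the start of the episode above 0.03 m).
It fails at once if the pry bar moved over 30 mm (distance of prybar from where it was at the start of the episode above 0.03 m).
It also fails if it takes over 67 s, if anything falls off the work surface, if the arm or the gripper's body presses on something with over 40 N, if the wrist force passes 120 N, or if a joint passes its speed limit or range.

## Working session

There is one attempt and no reset: what is moved stays moved. The work goes in short steps, Python scripts to look and compute and a tool call to move; the robot and the scene stay as the last step left them, time stands still between calls to the robot, and variables do not carry over. Pictures are saved under pics/ and viewed, and the job is handed in when it is done.

Besides the shell and the picture viewer there is one more tool, called after "Request:" in YAML: its name, and indented under it one key for each argument. jog_arm: Moves the arm, as the interface text tells. Shifts and turns lie within -1 to 1; 1 stands for 0.2 m of shift or pi rad of turn. Its arguments: {"type":"object","properties":{"rows":{"type":"string"},"hand":{"type":"number"},"grip_force":{"type":"number"}},"required":["rows"]}

```bash
mkdir -p pics
cat > h.py <<'E'
import numpy as np,cv2
from station import robot,camera,job
def shot(n,tag):
    c=camera(n); cv2.imwrite(f'pics/{tag}.png',c['color'][:,:,::-1]); return c
def ray(c,u,v):
    K=c['camera_matrix'];T=c['world_from_camera']
    d=T[:3,:3]@np.linalg.solve(K,[u,v,1.]);return T[:3,3],d/np.linalg.norm(d)
def onz(c,u,v,z):
    o,d=ray(c,u,v);return o+d*(z-o[2])/d[2]
def tri(c1,p1,c2,p2):
    o1,d1=ray(c1,*p1);o2,d2=ray(c2,*p2)
    s=np.linalg.lstsq(np.c_[d1,-d2],o2-o1,rcond=None)[0]
    a=o1+s[0]*d1;b=o2+s[1]*d2
    return (a+b)/2,np.linalg.norm(a-b)
def proj(c,p):
    q=np.linalg.inv(c['world_from_camera'])@np.r_[p,1];q=c['camera_matrix']@q[:3];return q[:2]/q[2]
E
python3 - <<'E'
from h import *
for n in('scene','top'):
    c=shot(n,n+'0');print(n,c['camera_matrix'].round(1).tolist(),c['world_from_camera'].round(3).tolist())
s=robot.get_state();print({k:np.round(v,3).tolist() for k,v in s.items()});print(robot.hold_point_z,[a for a in dir(robot) if a[0]!='_'])
E
```

```text
scene [[428.8, 0.0, 251.8], [0.0, 428.8, 186.2], [0.0, 0.0, 1.0]] [[-0.583, 0.597, -0.551, 0.978], [0.812, 0.441, -0.382, 0.302], [0.015, -0.67, -0.742, 0.673], [0.0, 0.0, 0.0, 1.0]]
top [[454.7, 0.0, 255.2], [0.0, 454.7, 195.8], [0.0, 0.0, 1.0]] [[0.026, -0.997, 0.067, 0.463], [-1.0, -0.026, 0.002, -0.005], [-0.0, -0.067, -0.998, 1.083], [0.0, 0.0, 0.0, 1.0]]
{'time_s': 0.1, 'joints': [0.956, 0.313, 1.498, 0.0, 1.331, -0.223], 'qd': [0.0, 0.0, -0.003, -0.0, -0.001, 0.001], 'tau': [0.003, -41.29, -26.014, -0.0, 0.003, 0.0], 'tool_pos': [0.2, 0.485, 0.231], 'tcp_rot': [[0.382, -0.001, -0.924], [0.924, -0.001, 0.382], [-0.001, -1.0, 0.0]], 'contact_force': [0.535, 0.63, 0.091], 'torque': [-0.012, -0.064, -0.0], 'gripper_width': 0.085}
0.0187 ['Unreachable', 'get_state', 'hold_point_z']
```

View pics/scene0.png

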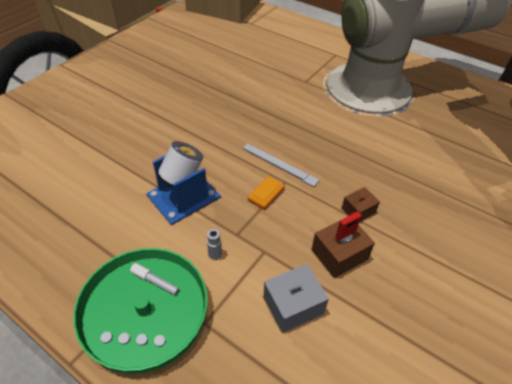

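View pics/top0.png

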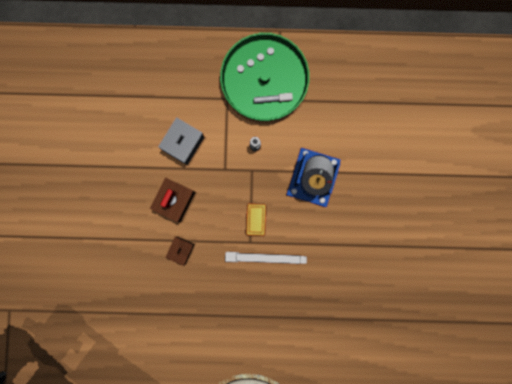

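Run:
```python
import cv2,numpy as np
s=cv2.imread('pics/scene0.png');t=cv2.imread('pics/top0.png')
f=lambda i,x,y,w,h,k:cv2.resize(i[y:y+h,x:x+w],None,fx=k,fy=k,interpolation=cv2.INTER_CUBIC)
a=np.hstack([f(s,140,130,90,100,4),f(s,300,180,100,100,4)]);b=np.hstack([f(t,270,140,90,75,4),f(t,140,170,100,75,4)])
cv2.imwrite('pics/crop1.png',a[:, :]);cv2.imwrite('pics/crop2.png',b)
```

```text
(no output)
```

View pics/crop1.png

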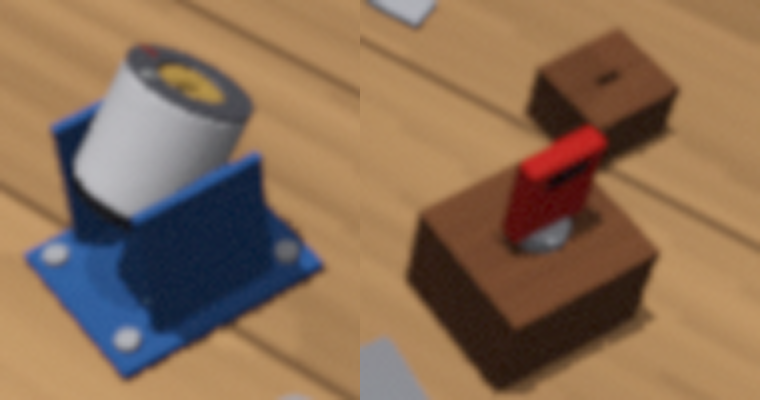

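View pics/crop2.png

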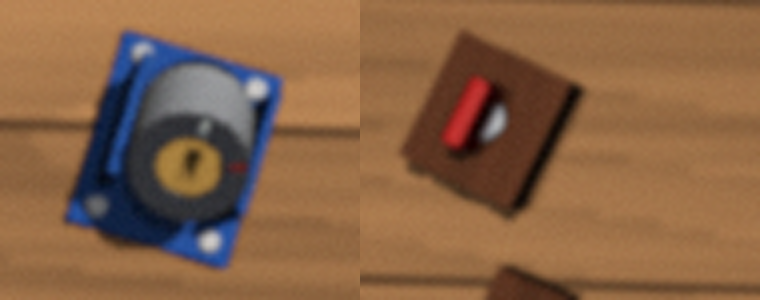

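Run:
```python
from h import *
s=camera('scene');t=camera('top')
def blobs(c,n,lo,hi,box,z):
    h=cv2.cvtColor(c['color'],cv2.COLOR_RGB2HSV);m=cv2.inRange(h,np.array(lo),np.array(hi))
    if lo[0]==0: m|=cv2.inRange(h,np.array([170]+lo[1:]),np.array([180]+hi[1:]))
    k=np.zeros_like(m);x0,x1,y0,y1=box;k[y0:y1,x0:x1]=m[y0:y1,x0:x1]
    cs=cv2.findContours(k,cv2.RETR_EXTERNAL,cv2.CHAIN_APPROX_NONE)[0]
    if not cs: print(n,'none');return
    b=max(cs,key=cv2.contourArea);r=cv2.minAreaRect(b);bp=cv2.boxPoints(r)
    M=cv2.moments(b);cc=(M['m10']/M['m00'],M['m01']/M['m00'])
    print(n,cv2.contourArea(b),np.round(r[0],1),np.round(r[1],1),'cen',np.round(cc,1));print([onz(c,*p,z)[:2].round(4).tolist() for p in bp],onz(c,*cc,z).round(4));return cc
red=blobs(t,'bow top',[0,140,60],[8,255,255],(150,200,180,220),.113)
reds=blobs(s,'bow top scene(bright)',[0,140,150],[8,255,255],(320,380,205,245),.113)
bt=blobs(t,'brass top',[15,120,90],[30,255,255],(300,335,160,200),.115)
bs=blobs(s,'brass scn',[15,120,90],[30,255,255],(165,210,140,165),.115)
print(tri(t,bt,s,bs))
blobs(t,'blue',[100,120,40],[125,255,255],(280,350,140,215),.0)
print(tri(t,red,s,reds))
for n,c,x,y,w,hh in(('a',t,290,145,55,65),('b',t,148,175,50,50),('c',s,150,135,60,50),('d',s,305,200,75,80)):
    k=10 if w<60 else 7
    cv2.imwrite(f'pics/z{n}.png',cv2.resize(c['color'][y:y+hh,x:x+w,::-1],None,fx=k,fy=k,interpolation=cv2.INTER_NEAREST)[:600])
```

```text
bow top 125.0 [165.5 198. ] [ 7.2 21.9] cen [165.9 197.4]
[[0.5008, 0.2048], [0.5434, 0.1856], [0.5369, 0.1716], [0.4944, 0.1909]] [0.5202 0.1875 0.113 ]
bow top scene(bright) 88.0 [350.  217.5] [ 5.4 20.1] cen [350.1 217.6]
[[0.5361, 0.1743], [0.501, 0.1898], [0.508, 0.1976], [0.5426, 0.1821]] [0.5223 0.1861 0.113 ]
brass top 166.5 [316.5 181. ] [15. 14.] cen [316.7 181.2]
[[0.5482, -0.1178], [0.5783, -0.1173], [0.5791, -0.1494], [0.549, -0.1499]] [ 0.5631 -0.134   0.115 ]
brass scn 75.5 [200.5 144. ] [ 8. 17.] cen [203.1 142.9]
[[0.5343, -0.1486], [0.5147, -0.1222], [0.5323, -0.1077], [0.5515, -0.1336]] [ 0.5278 -0.126   0.115 ]
(array([ 0.55295608, -0.11988435,  0.13911429]), np.float64(0.026372799822674042))
blue 719.5 [313.6 177.2] [41.6 48.7] cen [306.3 181.7]
[[0.542, -0.0777], [0.6549, -0.1102], [0.6274, -0.206], [0.5148, -0.1729]] [ 0.5732 -0.1245  0.    ]
(array([0.52066847, 0.18678168, 0.11174897]), np.float64(0.002094899892606013))
```

View pics/zb.png

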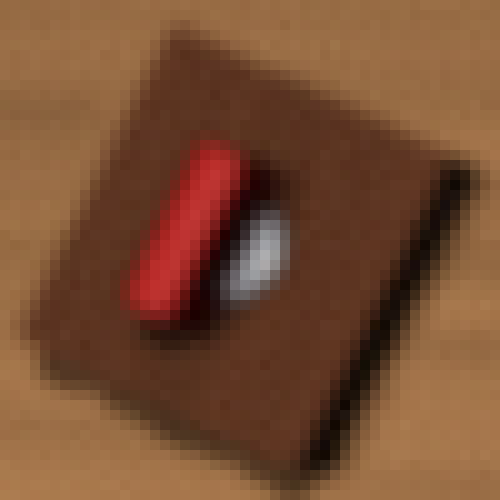

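View pics/zd.png

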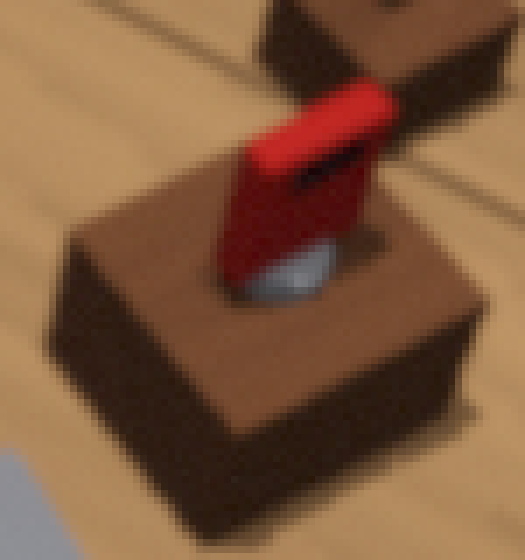

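View pics/za.png

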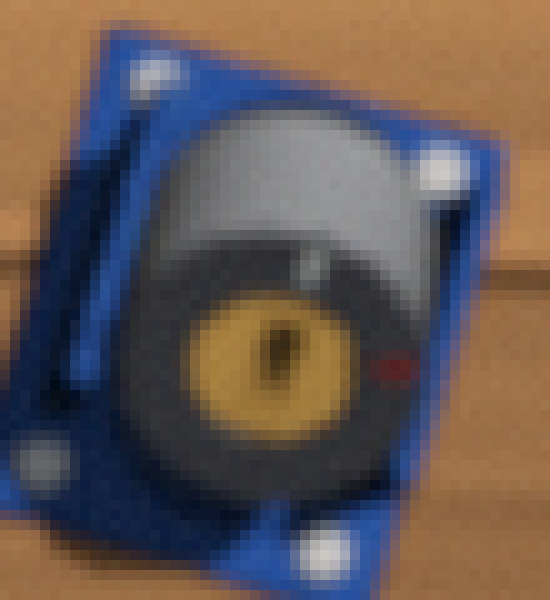

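View pics/zc.png

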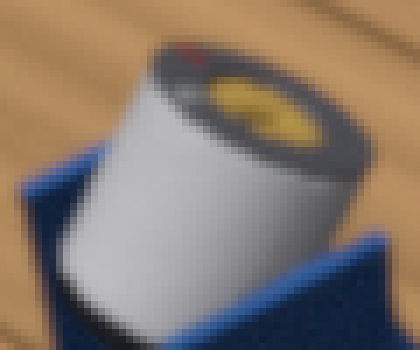

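The block meant is the large brown one at top-view (172,200): it is brown and holds the key. The small brown block at (180,250) and the grey one at (181,142) are look-alikes. The bow centre is about (0.5205, 0.187), with the key's x at about -24°. The keyhole is about (0.5635, -0.1345), leaning at yaw -16°.

Request:
jog_arm:
  rows: "0.8 -0.745 -0.12 -0.008;0.8 -0.745 -0.12 -0.008;0.8 -0.745 -0.12 -0.008;0.8 -0.745 -0.12 -0.008;0.8 -0.745 -0.12 -0.008"
  hand: 50
  grip_force: 25

```text
time_s: 0.82
tool_pos: [0.3616, 0.3349, 0.2069]
tcp_rot: [[0.408, -0.001, -0.913], [0.913, -0.0, 0.408], [-0.001, -1.0, 0.0]]
contact_force: [-1.7, 0.4, 0.2]
gripper_width: 0.0504
```

Request:
jog_arm:
  rows: "0.8 -0.745 -0.12 0;0.8 -0.745 -0.12 0;0.8 -0.745 -0.12 0;0.8 -0.745 -0.12 0;0.8 -0.745 -0.12 0"

```text
time_s: 1.45
tool_pos: [0.521, 0.1868, 0.1827]
tcp_rot: [[0.406, -0.001, -0.914], [0.914, -0.0, 0.406], [-0.0, -1.0, 0.001]]
contact_force: [-0.3, 0.2, 0.7]
gripper_width: 0.0502
```

Run:
```python
from h import *
shot('scene','s1');shot('top','t1');s=robot.get_state();print({k:np.round(s[k],4).tolist() for k in('time_s','tool_pos','joints','tcp_rot','gripper_width','contact_force')})
```

```text
{'time_s': 1.55, 'tool_pos': [0.5198, 0.1883, 0.1833], 'joints': [0.1354, 0.4142, 1.4834, 0.0004, 1.2445, -1.0194], 'tcp_rot': [[0.4042, -0.0005, -0.9147], [0.9147, 0.0003, 0.4042], [0.0001, -1.0, 0.0006]], 'gripper_width': 0.0502, 'contact_force': [0.4827, -0.7357, -0.7108]}
```

View pics/s1.png

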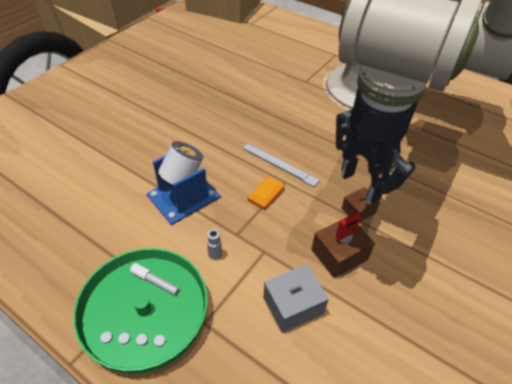

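The fingers hang straight above the red bow at (347,226), so I'm descending.

Request:
jog_arm:
  rows: "0 0 -0.2 0;0 0 -0.4 0;0 0 -0.53 0;0 0 -0.53 0;0 0 -0.53 0"

```text
time_s: 2.17
tool_pos: [0.5207, 0.1881, 0.0788]
tcp_rot: [[0.404, 0.002, -0.915], [0.915, 0.0, 0.404], [0.001, -1.0, -0.002]]
contact_force: [-0.1, -0.8, 0.9]
gripper_width: 0.05
```

Request:
jog_arm:
  rows: "0 0 0 0;0 0 0 0;0 0 0 0;0 0 0 0;0 0 0 0"
  hand: 5

```text
time_s: 2.8
tool_pos: [0.5208, 0.1873, 0.0781]
tcp_rot: [[0.405, 0.001, -0.914], [0.914, 0.0, 0.405], [0.001, -1.0, -0.001]]
contact_force: [-1.7, 0.7, 6.8]
gripper_width: 0.0119
```

Run:
```python
from h import *
c=shot('scene','s2');cv2.imwrite('pics/s2z.png',cv2.resize(c['color'][120:300,260:460,::-1],None,fx=3,fy=3));s=robot.get_state();print({k:np.round(s[k],4).tolist() for k in('time_s','tool_pos','tcp_rot','gripper_width','contact_force','torque')})
```

```text
{'time_s': 2.85, 'tool_pos': [0.5208, 0.1873, 0.078], 'tcp_rot': [[0.405, 0.001, -0.9143], [0.9143, 0.0003, 0.405], [0.0006, -1.0, -0.0008]], 'gripper_width': 0.0116, 'contact_force': [-2.1502, 0.1431, 7.119], 'torque': [0.0604, 0.3729, -0.0304]}
```

View pics/s2z.png

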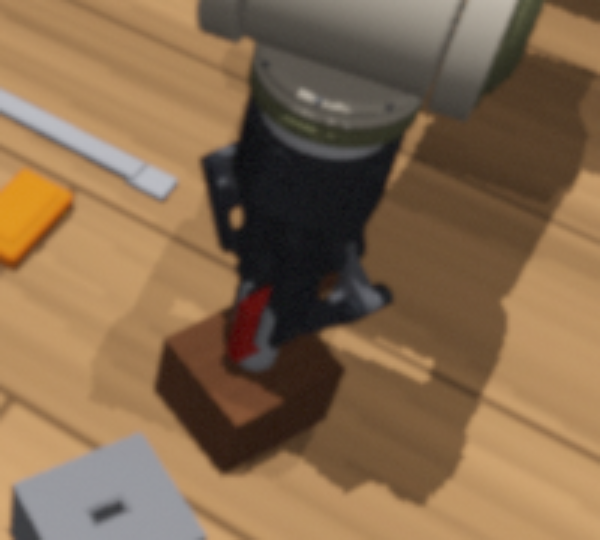

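Request:
jog_arm:
  rows: "0 0 0.06 0;0 0 0.12 0;0 0 0.17 0;0 0 0.17 0;0 0 0.17 0"

```text
time_s: 3.48
tool_pos: [0.5203, 0.1872, 0.111]
tcp_rot: [[0.405, -0.0, -0.914], [0.914, -0.0, 0.405], [-0.0, -1.0, 0.0]]
contact_force: [-0.2, -0.3, -0.1]
gripper_width: 0.0115
```

Request:
jog_arm:
  rows: "-0.03 0.013 0 0;-0.06 0.027 0 0;-0.09 0.04 -0.003 0;-0.111 0.05 -0.005 0;-0.111 0.05 -0.005 0"

```text
time_s: 4.1
tool_pos: [0.4978, 0.1974, 0.1102]
tcp_rot: [[0.405, -0.001, -0.914], [0.914, -0.0, 0.405], [-0.0, -1.0, 0.001]]
contact_force: [1.5, -1.2, -0.2]
gripper_width: 0.0118
```

Run:
```python
from h import *
c=shot('scene','s3');cv2.imwrite('pics/s3z.png',cv2.resize(c['color'][120:300,260:460,::-1],None,fx=3,fy=3));s=robot.get_state();print({k:np.round(s[k],4).tolist() for k in('time_s','tool_pos','gripper_width','contact_force','torque')})
```

```text
{'time_s': 4.15, 'tool_pos': [0.4978, 0.1974, 0.1101], 'gripper_width': 0.0117, 'contact_force': [1.9122, -1.9052, -0.7681], 'torque': [-0.3915, -0.2464, 0.0001]}
```

View pics/s3z.png

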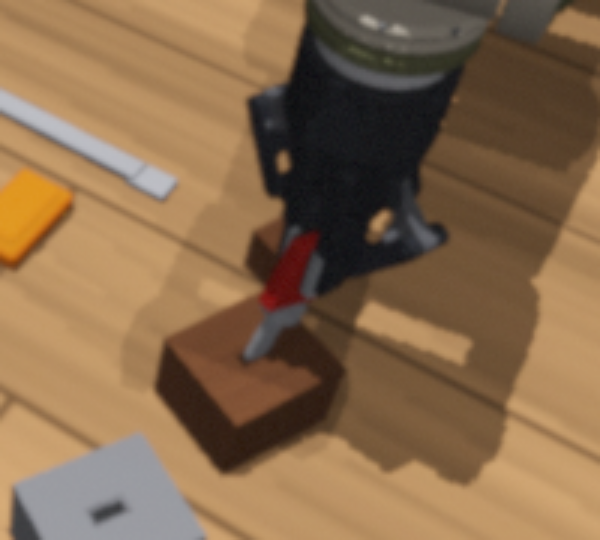

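The key pivots in the grip at a lateral force of only about 2 N, with its blade still in the slot. Continuing to 35°.

Request:
jog_arm:
  rows: "-0.03 0.013 -0.008 0;-0.06 0.027 -0.02 0;-0.09 0.04 -0.035 0;-0.1 0.044 -0.041 0;-0.1 0.044 -0.041 0"

```text
time_s: 4.78
tool_pos: [0.478, 0.2063, 0.1021]
tcp_rot: [[0.405, -0.001, -0.914], [0.914, 0.0, 0.405], [0.0, -1.0, 0.001]]
contact_force: [2.2, -0.7, 3.3]
gripper_width: 0.0121
```

Run:
```python
from h import *
c=shot('scene','s4');cv2.imwrite('pics/s4z.png',cv2.resize(c['color'][160:280,300:420,::-1],None,fx=5,fy=5,interpolation=cv2.INTER_CUBIC));s=robot.get_state();print({k:np.round(s[k],4).tolist() for k in('time_s','tool_pos','gripper_width','contact_force','torque')})
g=s['tool_pos']+np.array([0,0,.0187]);R=np.array([.9135,-.4067,0])
for a in (25,30,35,40):
    t=np.radians(a);print(a,proj(c,g),proj(c,g-.041*(-np.sin(t)*R+np.array([0,0,np.cos(t)]))),proj(c,g-.081*(-np.sin(t)*R+np.array([0,0,np.cos(t)]))))
```

```text
{'time_s': 4.825, 'tool_pos': [0.478, 0.2062, 0.102], 'gripper_width': 0.012, 'contact_force': [1.4245, 0.1045, 2.5379], 'torque': [-0.1463, -0.2748, -0.0468]}
25 [373.65552539 203.65986327] [361.18512004 221.17418385] [349.69553674 237.31096848]
30 [373.65552539 203.65986327] [359.96007119 221.3152348 ] [347.26537768 237.68048471]
35 [373.65552539 203.65986327] [358.82892608 221.3258761 ] [344.99672491 237.80705554]
40 [373.65552539 203.65986327] [357.8006533  221.20471997] [342.90772046 237.68510348]
```

View pics/s4z.png

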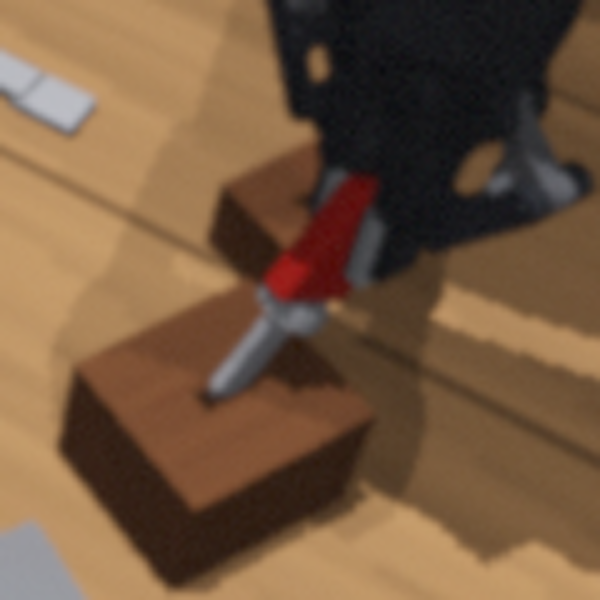

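Request:
jog_arm:
  rows: "0 0 0.2 0;0 0 0.45 0;0 0 0.5 0.044;0 0 0.5 0.044;0 0 0.5 0.044"

```text
time_s: 5.45
tool_pos: [0.4776, 0.206, 0.2008]
tcp_rot: [[0.278, -0.003, -0.961], [0.961, -0.0, 0.278], [-0.001, -1.0, 0.003]]
contact_force: [-0.3, 0.2, -1.1]
gripper_width: 0.0116
```

Request:
jog_arm:
  rows: "0.1 -0.7 0 0;0.1 -0.7 0 0;0.1 -0.7 0 0;0.1 -0.7 0 0;0.1 -0.7 0 0"

```text
time_s: 6.08
tool_pos: [0.498, 0.0673, 0.2017]
tcp_rot: [[0.274, -0.001, -0.962], [0.962, 0.001, 0.274], [0.0, -1.0, 0.001]]
contact_force: [0.5, -0.5, -0.9]
gripper_width: 0.0114
```

Run:
```python
from h import *
c=shot('scene','s5');t=shot('top','t5');s=robot.get_state();print({k:np.round(s[k],4).tolist() for k in('time_s','tool_pos','tcp_rot','gripper_width','contact_force','torque')})
g=s['tool_pos']+np.array([0,0,.0187]);print(proj(c,g),proj(t,g))
u,v=proj(c,g).astype(int);cv2.imwrite('pics/s5z.png',cv2.resize(c['color'][v-50:v+70,u-80:u+80,::-1],None,fx=5,fy=5,interpolation=cv2.INTER_CUBIC))
print(u-80,v-50)
u,v=proj(t,g).astype(int);cv2.imwrite('pics/t5z.png',cv2.resize(t['color'][v-60:v+60,u-60:u+60,::-1],None,fx=5,fy=5,interpolation=cv2.INTER_CUBIC));print(u-60,v-60)
```

```text
{'time_s': 6.175, 'tool_pos': [0.498, 0.0673, 0.2019], 'tcp_rot': [[0.2737, -0.0004, -0.9618], [0.9618, 0.0002, 0.2737], [0.0001, -1.0, 0.0005]], 'gripper_width': 0.0118, 'contact_force': [-0.4435, 0.3208, -0.3278], 'torque': [0.0365, 0.0353, -0.0162]}
[302.89445557 132.22580418] [217.5409435 207.0476176]
222 82
157 147
```

View pics/s5z.png

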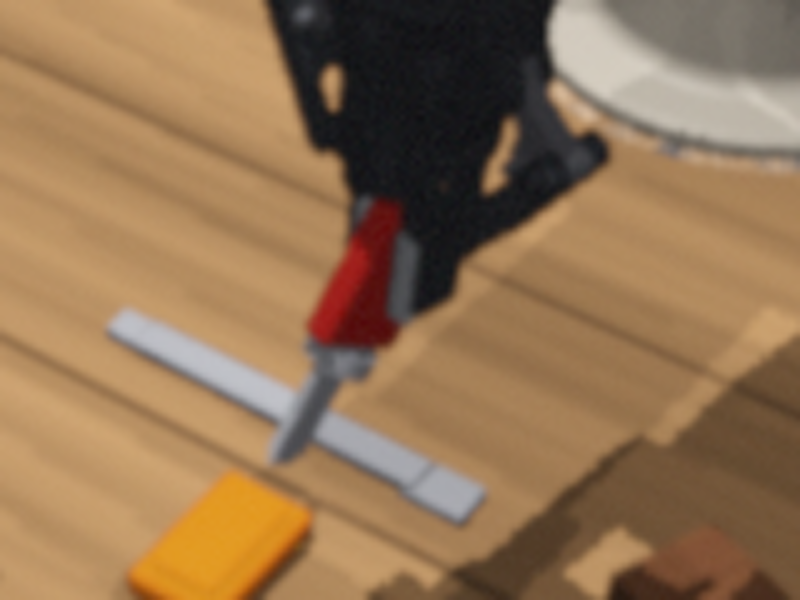

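View pics/t5z.png

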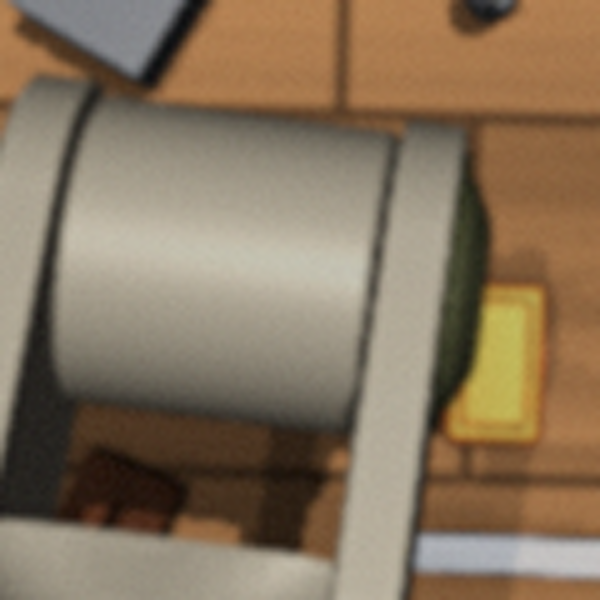

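```bash
cat >> h.py <<'E'
def plane(c,uv,g,yaw):
    # coords (along key-x heading, z) rel. to g in the vertical plane through g
    x=np.array([np.cos(yaw),np.sin(yaw),0]);n=np.array([-x[1],x[0],0])
    o,d=ray(c,*uv);p=o+d*(n@(g-o))/(n@d);return np.array([(p-g)@x,p[2]-g[2]])
E
python3 - <<'E'
from h import *
c=camera('scene');s=robot.get_state();g=s['tool_pos']+np.array([0,0,.0187])
R=s['tcp_rot'];yaw=np.arctan2(R[1,0],R[0,0])-np.pi/2;print(np.degrees(yaw))
P={}
for n,(a,b) in dict(tip=(282,453),tipL=(272,457),tipR=(292,457),bladetop=(326,385),collar=(343,360)).items():
    P[n]=plane(c,(222+(a-2)/5,82+(b-2)/5),g,yaw);print(n,(P[n]*1e3).round(1))
d=P['bladetop']-P['tip'];print(np.degrees(np.arctan2(-d[0],d[1])))
for a in (25,30,35,40):
    t=np.radians(a);u=np.array([-np.sin(t),np.cos(t)])
    print(a,(-41*u).round(1),(-81*u).round(1))
E
```

```text
-15.88071826786972
tip [ 47.8 -62.5]
tipL [ 52.2 -61.6]
tipR [ 42.9 -67.5]
bladetop [ 30.3 -41.2]
collar [ 23.6 -33.8]
39.47169859347454
25 [ 17.3 -37.2] [ 34.2 -73.4]
30 [ 20.5 -35.5] [ 40.5 -70.1]
35 [ 23.5 -33.6] [ 46.5 -66.4]
40 [ 26.4 -31.4] [ 52.1 -62. ]
```

Request:
jog_arm:
  rows: "0.076 -0.935 0 0;0.076 -0.935 0 0;0.076 -0.935 0 0;0.076 -0.935 0 0;0.076 -0.935 0 0"

```text
time_s: 6.85
tool_pos: [0.5135, -0.1201, 0.202]
tcp_rot: [[0.275, -0.0, -0.962], [0.962, 0.001, 0.275], [0.0, -1.0, 0.001]]
contact_force: [-0.5, 0.6, 0.0]
gripper_width: 0.0117
```

Request:
jog_arm:
  rows: "0 0 -0.08 0;0 0 -0.155 0;0 0 -0.155 0;0 0 -0.155 0"

```text
time_s: 7.35
tool_pos: [0.5137, -0.1206, 0.1716]
tcp_rot: [[0.275, 0.001, -0.962], [0.962, -0.0, 0.275], [-0.0, -1.0, -0.001]]
contact_force: [0.3, 0.1, -0.7]
gripper_width: 0.0115
```

```bash
cat > m.py <<'E'
from h import *
import sys
def look(tag,z=None):
    c=shot('scene',tag);t=shot('top',tag+'t');s=robot.get_state();print({k:np.round(s[k],4).tolist() for k in('time_s','tool_pos','joints','gripper_width','contact_force','torque')})
    R=s['tcp_rot'];print('jaw yaw',np.degrees(np.arctan2(R[1,0],R[0,0])))
    cv2.imwrite(f'pics/{tag}z.png',np.hstack([cv2.resize(c['color'][80:210,130:250,::-1],None,fx=4,fy=4,interpolation=cv2.INTER_CUBIC),cv2.resize(t['color'][120:250,280:360,::-1],None,fx=4,fy=4,interpolation=cv2.INTER_CUBIC)]))
    return c,t,s
if __name__=='__main__': look(sys.argv[1])
E
python3 m.py s6
```

```text
{'time_s': 7.45, 'tool_pos': [0.5138, -0.1209, 0.1717], 'joints': [-0.4533, 0.3722, 1.5772, 0.0, 1.1911, -1.7457], 'gripper_width': 0.0119, 'contact_force': [-0.8645, 0.1098, -0.4121], 'torque': [-0.024, 0.0029, 0.0714]}
jaw yaw 74.04578330309297
```

View pics/s6z.png

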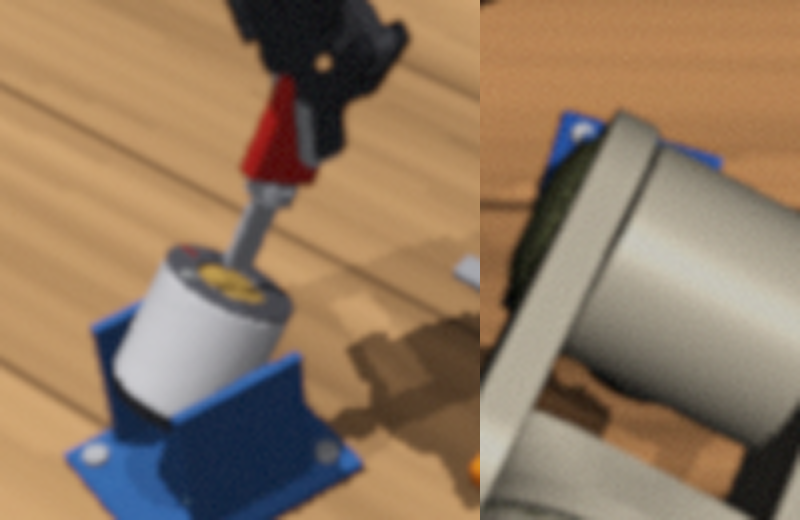

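Run:
```python
from h import *
c=camera('scene');K=np.array([.5635,-.1345,.115])
print('K scene',proj(c,K));n=np.array([-.5514,.1581,.8192])
t=camera('top');print('K top',proj(t,K));i=cv2.imread('pics/s5.png')
# line: tip pixels
for d in(.0,.01,.02,.05):print(d,proj(c,K+d*n))
im=c['color'][130:170,165:215,::-1];cv2.imwrite('pics/k6.png',cv2.resize(im,None,fx=14,fy=14,interpolation=cv2.INTER_CUBIC))
```

```text
K scene [187.45922714 151.29263283]
K top [316.92596948 181.06723652]
0.0 [187.45922714 151.29263283]
0.01 [189.62798342 146.8317308 ]
0.02 [191.81642687 142.33033436]
0.05 [198.50259783 128.57758869]
```

View pics/k6.png

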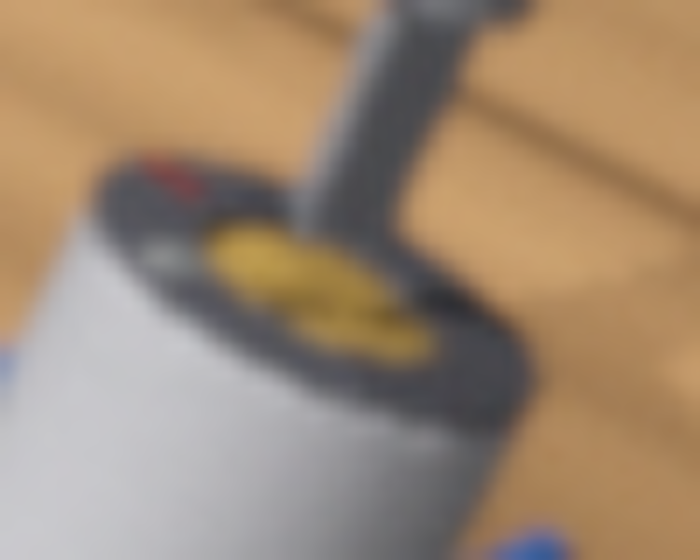

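The tip at about (189.7,146.7) matches the predicted pixel 10 mm above the keyhole mouth, so I'm starting insertion along the axis.

Request:
jog_arm:
  rows: "0.014 -0.004 -0.02 0;0.028 -0.008 -0.041 0;0.041 -0.012 -0.061 0;0.05 -0.014 -0.074 0;0.05 -0.014 -0.074 0"

```text
time_s: 8.18
tool_pos: [0.5235, -0.1238, 0.156]
tcp_rot: [[0.275, -0.0, -0.961], [0.961, 0.0, 0.275], [0.0, -1.0, 0.0]]
contact_force: [-0.1, 1.2, -0.8]
gripper_width: 0.0118
```

```bash
python3 m.py s7
```

```text
{'time_s': 8.275, 'tool_pos': [0.5235, -0.1238, 0.1563], 'joints': [-0.4501, 0.4103, 1.5647, 0.0001, 1.1667, -1.7422], 'gripper_width': 0.0115, 'contact_force': [0.366, 0.6801, -1.2229], 'torque': [0.1129, 0.008, 0.081]}
jaw yaw 74.03155727519515
```

View pics/s7z.png

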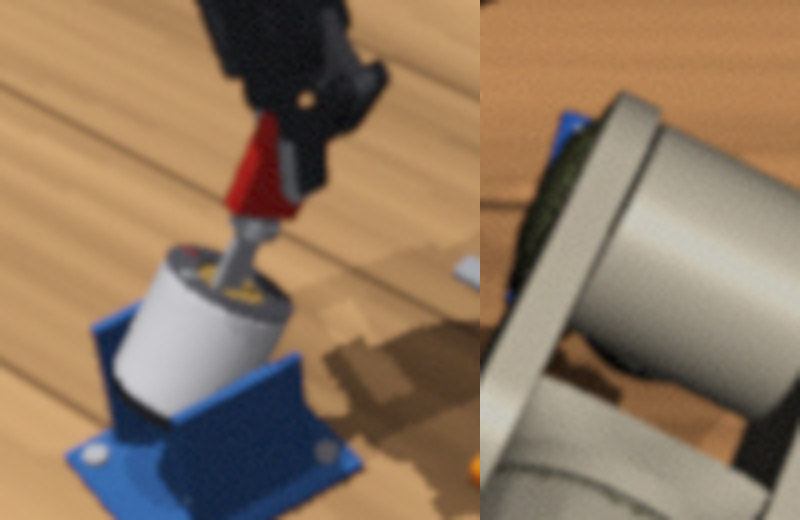

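The tip is in with no force on the wrist; pushing on.

Request:
jog_arm:
  rows: "0.014 -0.004 -0.02 0;0.028 -0.008 -0.041 0;0.041 -0.012 -0.061 0;0.055 -0.016 -0.082 0;0.055 -0.016 -0.082 0"

```text
time_s: 8.9
tool_pos: [0.5345, -0.1269, 0.1394]
tcp_rot: [[0.275, -0.0, -0.961], [0.961, 0.0, 0.275], [0.0, -1.0, 0.001]]
contact_force: [1.1, 2.1, -2.4]
gripper_width: 0.0117
```

Request:
jog_arm:
  rows: "0.01 -0.003 -0.015 0;0.02 -0.006 -0.03 0;0.025 -0.007 -0.037 0;0.028 -0.008 -0.041 0;0.028 -0.008 -0.041 0"

```text
time_s: 9.52
tool_pos: [0.5397, -0.1284, 0.1318]
tcp_rot: [[0.275, -0.001, -0.961], [0.961, 0.0, 0.275], [0.0, -1.0, 0.001]]
contact_force: [-4.0, 2.1, 2.4]
gripper_width: 0.0116
```

```bash
python3 m.py s8
```

```text
{'time_s': 9.625, 'tool_pos': [0.5397, -0.1284, 0.1318], 'joints': [-0.4447, 0.4729, 1.5389, -0.0002, 1.1309, -1.7369], 'gripper_width': 0.0116, 'contact_force': [-4.8232, 3.5752, 3.7308], 'torque': [0.5709, 0.6686, 0.0322]}
jaw yaw 74.0412561424973
```

View pics/s8z.png

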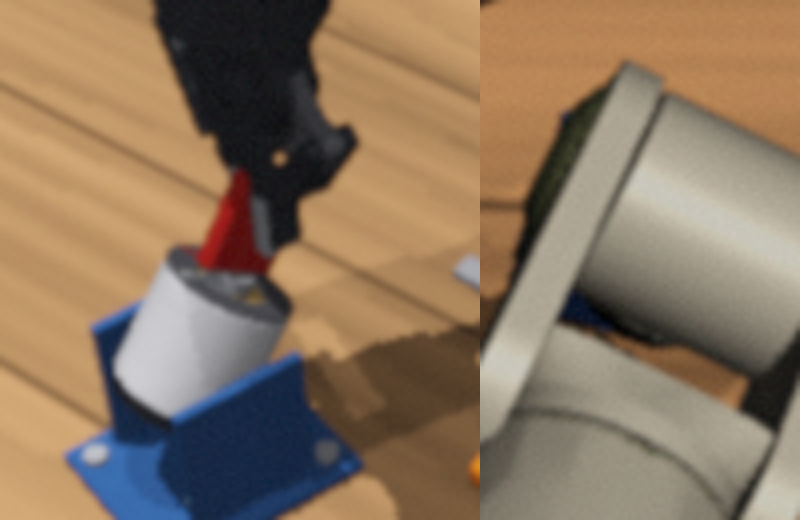

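Request:
jog_arm:
  rows: "0.004 -0.001 -0.006 0;0.008 -0.002 -0.012 0;0.011 -0.003 -0.016 0;0.011 -0.003 -0.016 0"

```text
time_s: 10.12
tool_pos: [0.54, -0.1285, 0.1314]
tcp_rot: [[0.274, -0.005, -0.962], [0.962, 0.001, 0.274], [-0.001, -1.0, 0.005]]
contact_force: [-28.9, 9.3, 34.6]
gripper_width: 0.0114
```

```bash
python3 m.py s9
python3 - <<'E'
from h import *
s=robot.get_state();K=np.array([.5635,-.1345,.115]);n=np.array([-.5514,.1581,.8192]);g=s['tool_pos']+[0,0,.0187]-K
print(g@n, g-(g@n)*n, np.array(s['contact_force'])@n)
E
```

```text
{'time_s': 10.225, 'tool_pos': [0.54, -0.1285, 0.1314], 'joints': [-0.4439, 0.4761, 1.5349, -0.0018, 1.1355, -1.7361], 'gripper_width': 0.0113, 'contact_force': [-28.2902, 9.5469, 33.5327], 'torque': [1.3251, 4.1917, -0.0064]}
jaw yaw 74.07816474821973
0.042650784907435145 [ 5.27498825e-05 -7.60672040e-04  1.75739232e-04] 44.5785627298688
```

View pics/s9z.png

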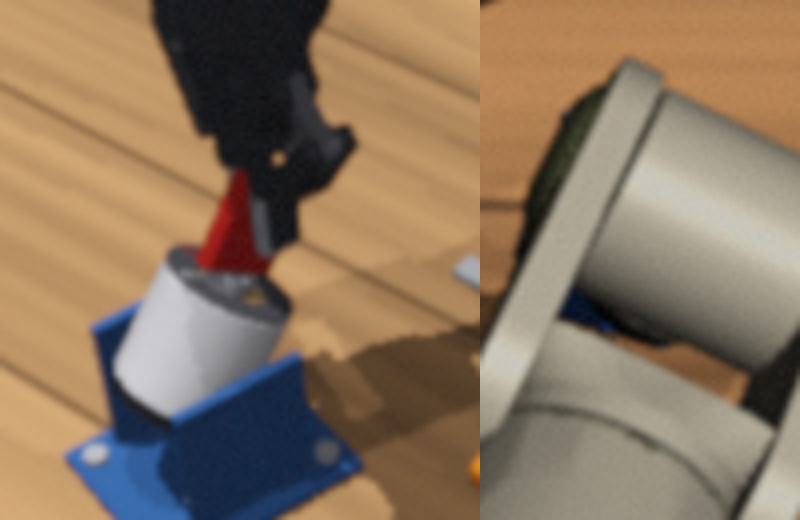

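```bash
cat > fork.py <<'E'
import numpy as np
c,s_=np.cos(np.radians(35)),np.sin(np.radians(35))
# local frame: X = away-from-robot heading, Y left, Z up ; n=(-s,0,c); x0 (upslope)=(c,0,s); y0 = n x x0
n=np.array([-s_,0,c]);x0=np.array([c,0,s_]);y0=np.cross(n,x0)
gx,gy,gz=np.meshgrid(np.linspace(-.02,.02,21),[-.006,.006],np.linspace(.008,.058,26),indexing='ij')
L=np.stack([gx,gy,gz],-1).reshape(-1,3)
def pts(th):  # clockwise looking into lock = -rotation about n
    x=np.cos(th)*x0-np.sin(th)*y0;y=np.cross(n,x);return L[:,:1]*x+L[:,1:2]*y+L[:,2:]*n
TH=np.arange(-.5,1.7,.02);P=[pts(t) for t in TH]
def interval(phi,w,s,off=np.zeros(3)):  # phi clockwise yaw of fork from home
    j=np.array([np.sin(phi),np.cos(phi),0]);t=np.array([np.cos(phi),-np.sin(phi),0])
    G=s*n+off;ok=[]
    for th,p in zip(TH,P):
        q=p-G;m=(np.abs(q@t)<.011)&(q[:,2]>-.019)
        ok.append((np.abs(q[m]@j)<w/2).all() if m.any() else True)
    ok=TH[np.array(ok)];return (ok.min().round(2),ok.max().round(2)) if len(ok) else None
if __name__=='__main__':
    for s in(.045,.055,.06):
        for w in(.016,.02,.024,.028,.034):
            print(s,w,[(ph,interval(ph,w,s)) for ph in(-.8,-.6,-.4,-.2,0,.3,.6,.9,1.2,1.5,1.7,1.9)])
E
python3 fork.py
```

```text
0.045 0.016 [(-0.8, None), (-0.6, None), (-0.4, None), (-0.2, None), (0, (np.float64(-0.1), np.float64(0.1))), (0.3, None), (0.6, None), (0.9, None), (1.2, None), (1.5, None), (1.7, None), (1.9, None)]
0.045 0.02 [(-0.8, None), (-0.6, None), (-0.4, None), (-0.2, (np.float64(-0.28), np.float64(0.08))), (0, (np.float64(-0.2), np.float64(0.2))), (0.3, (np.float64(0.0), np.float64(0.34))), (0.6, None), (0.9, None), (1.2, None), (1.5, None), (1.7, None), (1.9, None)]
0.045 0.024 [(-0.8, None), (-0.6, None), (-0.4, (np.float64(-0.5), np.float64(0.04))), (-0.2, (np.float64(-0.4), np.float64(0.18))), (0, (np.float64(-0.32), np.float64(0.32))), (0.3, (np.float64(-0.1), np.float64(0.44))), (0.6, None), (0.9, None), (1.2, None), (1.5, None), (1.7, None), (1.9, None)]
0.045 0.028 [(-0.8, None), (-0.6, (np.float64(-0.5), np.float64(-0.24))), (-0.4, (np.float64(-0.5), np.float64(0.14))), (-0.2, (np.float64(-0.5), np.float64(0.3))), (0, (np.float64(-0.44), np.float64(0.44))), (0.3, (np.float64(-0.2), np.float64(0.56))), (0.6, (np.float64(0.24), np.float64(0.7))), (0.9, None), (1.2, None), (1.5, Non
[... 2871 characters left out ...]
64(-0.5), np.float64(0.16))), (-0.2, (np.float64(-0.5), np.float64(0.28))), (0, (np.float64(-0.44), np.float64(0.44))), (0.3, (np.float64(-0.22), np.float64(0.56))), (0.6, (np.float64(0.1), np.float64(0.7))), (0.9, None), (1.2, None), (1.5, None), (1.7, None), (1.9, None)]
0.06 0.034 [(-0.8, (np.float64(-0.5), np.float64(-0.42))), (-0.6, (np.float64(-0.5), np.float64(0.1))), (-0.4, (np.float64(-0.5), np.float64(0.28))), (-0.2, (np.float64(-0.5), np.float64(0.48))), (0, (np.float64(-0.5), np.float64(0.64))), (0.3, (np.float64(-0.38), np.float64(0.74))), (0.6, (np.float64(-0.1), np.float64(0.86))), (0.9, (np.float64(0.94), np.float64(0.96))), (1.2, None), (1.5, None), (1.7, None), (1.9, None)]
```

Key home: at 44 N axial load nothing moves, the grasp point lies within 1 mm of the lock axis, and the collar is on the brass. A vertical tool can't turn the bow while gripping it, because the plate tilts as it turns. So I'll open the jaws and push the bow with one finger's pad, and I'm working out that path now.

```bash
cat > path.py <<'E'
import numpy as np
K=np.array([.5635,-.1345,.115]);yw=np.radians(-16);D=35*np.pi/180
H=np.array([np.cos(yw),np.sin(yw),0]);Z=np.array([0,0,1.]);Yl=np.cross(Z,H)
n=-np.sin(D)*H+np.cos(D)*Z;x0=np.cos(D)*H+np.sin(D)*Z;y0=np.cross(n,x0)
def pose(th,arm,zk=.039,w=.05,delta=0,tipz=.004):
    x=np.cos(th)*x0-np.sin(th)*y0;y=np.cross(n,x)
    yh=y-y[2]*Z;l=np.linalg.norm(yh);nh=yh/l;h=np.cross(nh,Z);h*=np.sign(h@x)
    A=K+zk*n;C=A+nh*.006/l+arm*h
    T=C-(w/2+delta)*nh-tipz*Z
    return T,np.degrees(np.arctan2(nh[1],nh[0]))   # tcp, jaw yaw
def rel(T,yaw,c,cy): return np.r_[(T-c)/.2,(yaw-cy)/180].round(3)
if __name__=='__main__':
    c=np.array([.5418,-.1294,.1282]);cy=73.98
    for th in(-.1,0,.15,.3,.45,.6,.75,.9,1.05,1.2,1.36,1.4):
        T,y=pose(th,.015);print(th,T.round(4),y.round(1),rel(T,y,c,cy))
    print()
    for th in(1.36,1.2,1.05,.9,.75,.6,.45,.3,.15,0,-.1,-.2):
        T,y=pose(th,-.015);print(th,T.round(4),y.round(1))
E
python3 path.py
```

```text
-0.1 [ 0.553  -0.1499  0.1429] 78.7 [ 0.056 -0.102  0.074  0.026]
0 [ 0.5512 -0.1507  0.1429] 74.0 [ 0.047 -0.107  0.074  0.   ]
0.15 [ 0.5484 -0.1517  0.1429] 66.9 [ 0.033 -0.111  0.074 -0.039]
0.3 [ 0.5454 -0.1522  0.1429] 59.8 [ 0.018 -0.114  0.074 -0.079]
0.45 [ 0.5424 -0.1524  0.1429] 52.4 [ 0.003 -0.115  0.074 -0.12 ]
0.6 [ 0.5393 -0.1521  0.1429] 44.7 [-0.013 -0.114  0.074 -0.162]
0.75 [ 0.5361 -0.1514  0.1429] 36.7 [-0.028 -0.11   0.074 -0.207]
0.9 [ 0.5329 -0.1502  0.1429] 28.1 [-0.044 -0.104  0.074 -0.255]
1.05 [ 0.5298 -0.1484  0.1429] 19.0 [-0.06  -0.095  0.074 -0.305]
1.2 [ 0.5268 -0.1461  0.1429] 9.4 [-0.075 -0.083  0.074 -0.359]
1.36 [ 0.5239 -0.1429  0.1429] -1.4 [-0.09  -0.068  0.074 -0.419]
1.4 [ 0.5232 -0.142   0.1429] -4.1 [-0.093 -0.063  0.074 -0.434]

1.36 [ 0.5246 -0.1129  0.1429] -1.4
1.2 [ 0.5219 -0.1165  0.1429] 9.4
1.05 [ 0.52   -0.12    0.1429] 19.0
0.9 [ 0.5188 -0.1237  0.1429] 28.1
0.75 [ 0.5182 -0.1273  0.1429] 36.7
0.6 [ 0.5182 -0.1308  0.1429] 44.7
0.45 [ 0.5186 -0.1341  0.1429] 52.4
0.3 [ 0.5195 -0.1371  0.1429] 59.8
0.15 [ 0.5208 -0.1399  0.1429] 66.9
0 [ 0.5223 -0.1425  0.1429] 74.0
-0.1 [ 0.5236 -0.144   0.1429] 78.7
-0.2 [ 0.5249 -0.1455  0.1429] 83.4
```

Request:
jog_arm:
  rows: "-0.009 0.003 0.014 0;-0.009 0.003 0.014 0"

```text
time_s: 10.48
tool_pos: [0.5399, -0.1285, 0.1318]
tcp_rot: [[0.275, -0.001, -0.961], [0.961, 0.0, 0.275], [-0.0, -1.0, 0.001]]
contact_force: [-7.7, 2.6, 7.6]
gripper_width: 0.0118
```

Request:
jog_arm:
  rows: "0 0 0 0;0 0 0 0;0 0 0 0;0 0 0 0"
  hand: 50

```text
time_s: 10.98
tool_pos: [0.5406, -0.1286, 0.1312]
tcp_rot: [[0.275, 0.0, -0.961], [0.961, -0.0, 0.275], [-0.0, -1.0, -0.0]]
contact_force: [-0.1, -0.1, -0.1]
gripper_width: 0.0501
```

```bash
python3 m.py s10
python3 - <<'E'
from path import *
c=np.array([.54,-.1288,.131]);cy=73.98
print(rel(*pose(-.1,.015),c,cy),rel(*pose(0,.015),c,cy))
E
```

```text
{'time_s': 11.075, 'tool_pos': [0.5405, -0.1286, 0.1313], 'joints': [-0.4445, 0.4746, 1.5377, -0.0001, 1.1292, -1.7365], 'gripper_width': 0.05, 'contact_force': [0.1642, 0.2933, -0.0653], 'torque': [0.0156, -0.0243, 0.003]}
jaw yaw 74.0306211801077
[ 0.065 -0.105  0.06   0.026] [ 0.056 -0.11   0.06   0.   ]
```

View pics/s10z.png

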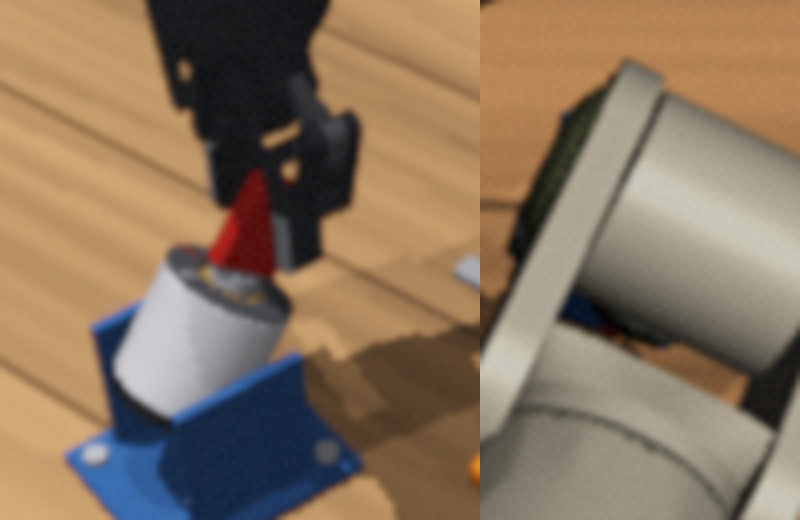

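The collar is seated and the bow is free, with both fingers standing clear of it. Moving to the push position at the far edge.

Request:
jog_arm:
  rows: "0.02 0 0.06 0;0.056 0 0.06 0;0.058 -0.06 0.06 0;0.058 -0.085 0.06 0;0.058 -0.085 0.06 0"

```text
time_s: 11.7
tool_pos: [0.5519, -0.1461, 0.143]
tcp_rot: [[0.276, -0.0, -0.961], [0.961, 0.0, 0.276], [0.0, -1.0, 0.001]]
contact_force: [0.2, 0.8, 0.4]
gripper_width: 0.0501
```

```bash
python3 m.py s11
python3 - <<'E'
from path import *
c=np.array([.5516,-.1458,.143]);cy=73.98
for th in(0,.15,.3,.45,.6,.75,.9,1.05,1.2,1.3,1.4):print(th,rel(*pose(th,.015,delta=.001),c,cy))
E
```

```text
{'time_s': 11.8, 'tool_pos': [0.5519, -0.1456, 0.1432], 'joints': [-0.4632, 0.4922, 1.4755, 0.0001, 1.1742, -1.755], 'gripper_width': 0.0499, 'contact_force': [0.5605, 0.272, -0.4563], 'torque': [0.0484, 0.0062, 0.0289]}
jaw yaw 74.0162247356947
0 [-0.003 -0.029 -0.     0.   ]
0.15 [-0.018 -0.034 -0.    -0.039]
0.3 [-0.033 -0.036 -0.    -0.079]
0.45 [-0.049 -0.037 -0.    -0.12 ]
0.6 [-0.065 -0.035 -0.    -0.162]
0.75 [-0.081 -0.031 -0.    -0.207]
0.9 [-0.098 -0.024 -0.    -0.255]
1.05 [-0.114 -0.015 -0.    -0.305]
1.2 [-0.129 -0.002 -0.    -0.359]
1.3 [-0.138  0.008 -0.    -0.396]
1.4 [-0.147  0.019 -0.    -0.434]
```

View pics/s11z.png

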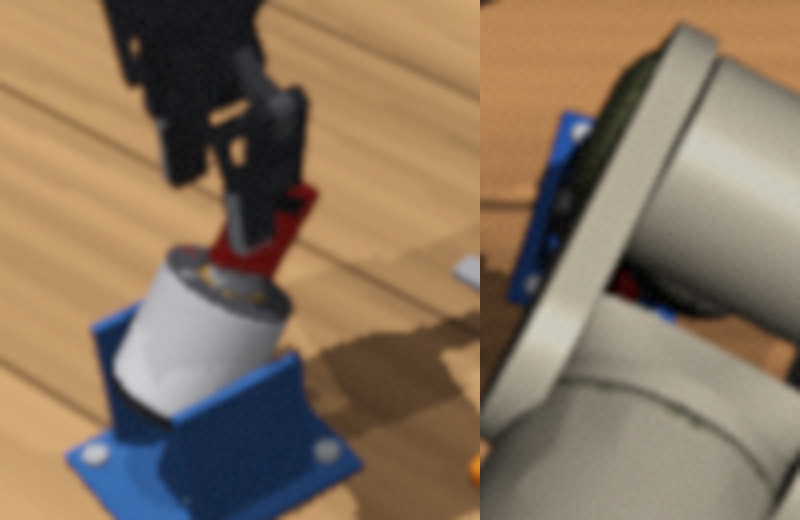

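The +Y finger stands in front of the bow's far edge. Starting the clockwise push to about 0.6.

Request:
jog_arm:
  rows: "-0.003 -0.029 0 0;-0.018 -0.034 0 -0.039;-0.033 -0.036 0 -0.079;-0.049 -0.037 0 -0.12;-0.065 -0.035 0 -0.162"

```text
time_s: 12.42
tool_pos: [0.5394, -0.1521, 0.1434]
tcp_rot: [[0.712, 0.001, -0.703], [0.703, 0.001, 0.712], [0.002, -1.0, -0.0]]
contact_force: [3.2, 2.8, -0.1]
gripper_width: 0.0501
```

```bash
python3 m.py s12
python3 - <<'E'
from path import *
c=np.array([.5386,-.1528,.143]);cy=73.98-.162*180
for th in(.75,.9,1.05,1.2,1.3,1.4):print(th,rel(*pose(th,.015,delta=.001),c,cy))
E
```

```text
{'time_s': 12.525, 'tool_pos': [0.5392, -0.1523, 0.1434], 'joints': [-0.4848, 0.47, 1.5099, 0.0009, 1.1613, -1.2675], 'gripper_width': 0.05, 'contact_force': [2.5556, 1.7157, -1.0894], 'torque': [0.3934, -0.3762, 0.0181]}
jaw yaw 44.827567483755665
0.75 [-0.016  0.004 -0.    -0.045]
0.9 [-0.033  0.011 -0.    -0.093]
1.05 [-0.049  0.02  -0.    -0.143]
1.2 [-0.064  0.033 -0.    -0.197]
1.3 [-0.073  0.043 -0.    -0.234]
1.4 [-0.082  0.054 -0.    -0.272]
```

View pics/s12z.png

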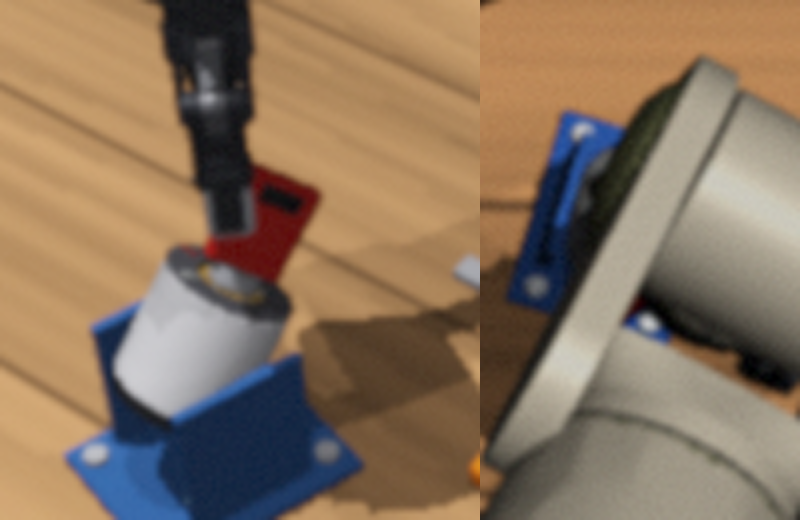

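The bow is turning clockwise at about 3.5 N with the key seated. Continuing to the stop.

Request:
jog_arm:
  rows: "-0.016 0.004 0 -0.045;-0.033 0.011 0 -0.093;-0.049 0.02 0 -0.143;-0.064 0.033 0 -0.197;-0.073 0.043 0 -0.234"

```text
time_s: 13.15
tool_pos: [0.5252, -0.1441, 0.1437]
tcp_rot: [[0.999, 0.002, -0.047], [0.047, -0.001, 0.999], [0.002, -1.0, -0.001]]
contact_force: [3.8, 2.3, 0.5]
gripper_width: 0.05
```

```bash
python3 m.py s13
python3 - <<'E'
from path import *
c=np.array([.5240,-.1442,.143]);cy=73.98-.396*180
for d in(.001,.003):
 for th in(1.36,1.4,1.45):print(th,rel(*pose(th,.015,delta=d),c,cy))
E
```

```text
{'time_s': 13.25, 'tool_pos': [0.525, -0.1441, 0.1436], 'joints': [-0.4833, 0.4369, 1.5607, 0.0002, 1.1424, -0.5334], 'gripper_width': 0.0499, 'contact_force': [2.8971, 1.6776, 0.3802], 'torque': [0.0862, -0.5837, 0.0537]}
jaw yaw 2.8647373327320915
1.36 [-0.006  0.007 -0.    -0.023]
1.4 [-0.009  0.011 -0.    -0.038]
1.45 [-0.013  0.017 -0.    -0.057]
1.36 [-0.016  0.007 -0.    -0.023]
1.4 [-0.019  0.012 -0.    -0.038]
1.45 [-0.023  0.019 -0.    -0.057]
```

View pics/s13z.png

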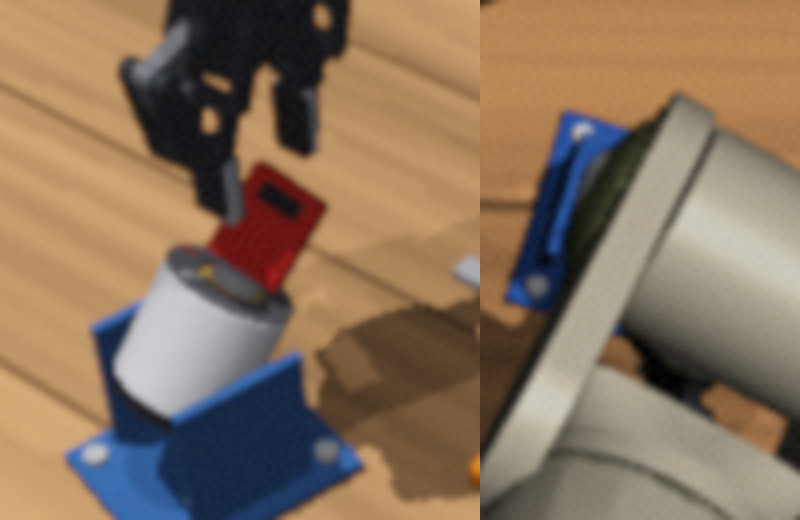

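Still only 3.5 N, so the stop is not reached yet. Pushing further in small steps.

Request:
jog_arm:
  rows: "-0.006 0.007 0 -0.02;-0.011 0.009 0 -0.025;-0.016 0.01 0 -0.03;-0.016 0.01 0 -0.03"

```text
time_s: 13.75
tool_pos: [0.5214, -0.1423, 0.1434]
tcp_rot: [[0.999, 0.0, 0.045], [-0.045, -0.0, 0.999], [0.0, -1.0, -0.0]]
contact_force: [4.4, -0.6, 0.5]
gripper_width: 0.0499
```

Request:
jog_arm:
  rows: "-0.007 0.003 0 -0.01;-0.012 0.005 0 -0.015;-0.012 0.005 0 -0.015"

```text
time_s: 14.12
tool_pos: [0.5198, -0.1413, 0.1438]
tcp_rot: [[0.996, 0.003, 0.093], [-0.093, -0.001, 0.996], [0.003, -1.0, -0.001]]
contact_force: [7.1, -1.3, 0.7]
gripper_width: 0.0501
```

```bash
python3 m.py s14
```

```text
{'time_s': 14.225, 'tool_pos': [0.5198, -0.1413, 0.1438], 'joints': [-0.4832, 0.4244, 1.5794, 0.0006, 1.135, -0.3902], 'gripper_width': 0.0502, 'contact_force': [7.5801, -0.9745, 1.2568], 'torque': [-0.1413, -1.4019, 0.0114]}
jaw yaw -5.3424845947198945
```

View pics/s14z.png

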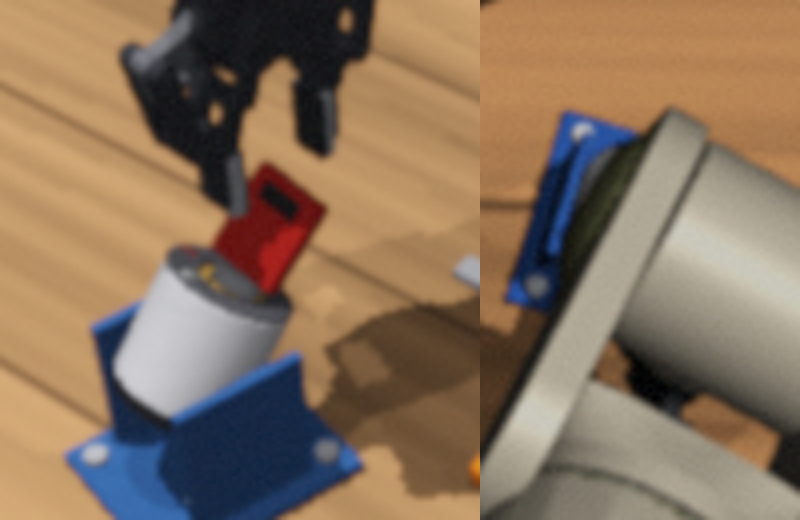

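Request:
jog_arm:
  rows: "-0.007 0.001 0 0;-0.012 0.002 0 0;-0.012 0.002 0 0"

```text
time_s: 14.6
tool_pos: [0.5184, -0.1412, 0.1444]
tcp_rot: [[0.996, 0.006, 0.093], [-0.093, -0.002, 0.996], [0.006, -1.0, -0.001]]
contact_force: [12.0, -1.5, 1.4]
gripper_width: 0.0503
```

Request:
jog_arm:
  rows: "-0.007 0.001 0 0;-0.012 0.002 0 0;-0.012 0.002 0 0"

```text
time_s: 14.98
tool_pos: [0.5171, -0.1411, 0.1449]
tcp_rot: [[0.996, 0.009, 0.094], [-0.093, -0.003, 0.996], [0.01, -1.0, -0.002]]
contact_force: [17.9, -1.6, 1.7]
gripper_width: 0.0503
```

```bash
python3 m.py s15
```

```text
{'time_s': 15.075, 'tool_pos': [0.5171, -0.1411, 0.1449], 'joints': [-0.4859, 0.4143, 1.5915, 0.0019, 1.1263, -0.3931], 'gripper_width': 0.0497, 'contact_force': [17.5119, -1.185, 1.7348], 'torque': [-0.2673, -2.9855, -0.0384]}
jaw yaw -5.362911532435081
```

View pics/s15z.png

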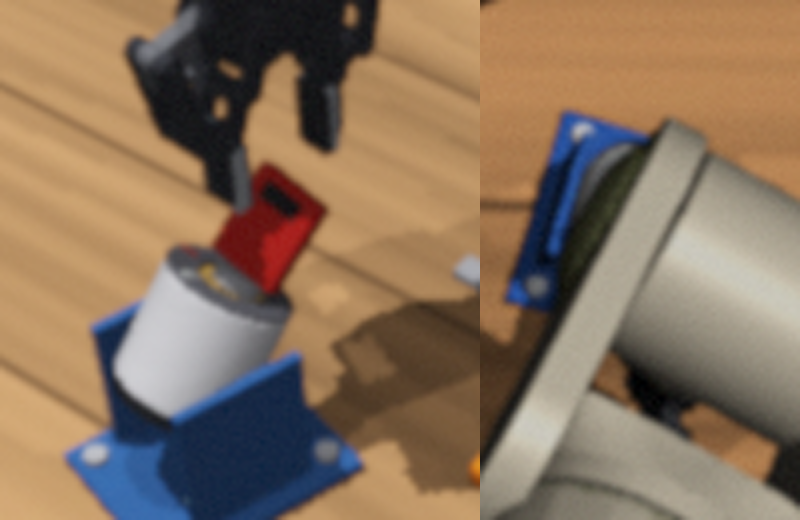

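Run:
```python
from h import *
from path import *
c=camera('scene')
for th in(1.0,1.1,1.2,1.36):
    x=np.cos(th)*x0-np.sin(th)*y0;y=np.cross(n,x)
    print(th,[((proj(c,K+sx*.02*x+.006*y+zz*n)-[130,80])*4).round(0).tolist() for sx in(1,-1) for zz in(.058,.008)])
im=c['color'][110:165,170:225,::-1];cv2.imwrite('pics/k15.png',cv2.resize(im,None,fx=10,fy=10,interpolation=cv2.INTER_CUBIC))
```

```text
1.0 [[239.0, 160.0], [196.0, 252.0], [315.0, 204.0], [269.0, 295.0]]
1.1 [[240.0, 159.0], [196.0, 251.0], [312.0, 204.0], [267.0, 295.0]]
1.2 [[241.0, 157.0], [197.0, 250.0], [309.0, 203.0], [264.0, 295.0]]
1.36 [[243.0, 156.0], [200.0, 248.0], [304.0, 203.0], [259.0, 295.0]]
```

View pics/k15.png

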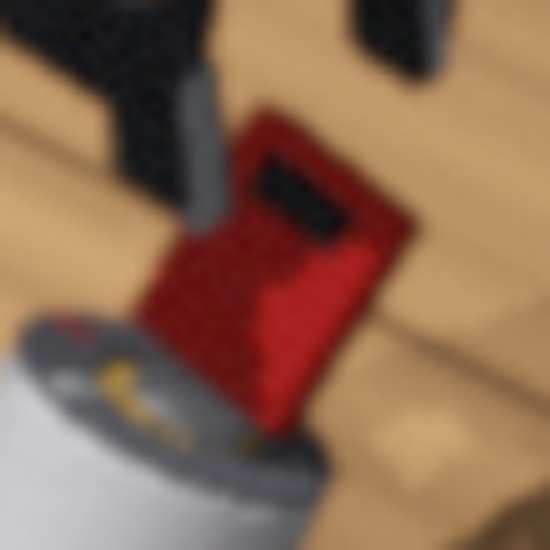

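Run:
```python
from h import *
from path import *
c=camera('scene')
th=0.
x=np.cos(th)*x0-np.sin(th)*y0;y=np.cross(n,x)
for sy in(1,-1):print(sy,[(sx,zz,((proj(c,K+sx*.02*x+sy*.006*y+zz*n)-[130,80])*4).round(0).tolist()) for sx in(1,-1) for zz in(.058,.008)])
a=cv2.imread('pics/s10.png')[105:160,170:225];b=cv2.imread('pics/s9.png')[105:160,170:225]
cv2.imwrite('pics/k9.png',cv2.resize(np.hstack([b,a]),None,fx=7,fy=7,interpolation=cv2.INTER_CUBIC))
```

```text
1 [(1, 0.058, [256.0, 181.0]), (1, 0.008, [211.0, 274.0]), (-1, 0.058, [320.0, 191.0]), (-1, 0.008, [275.0, 281.0])]
-1 [(1, 0.058, [242.0, 167.0]), (1, 0.008, [197.0, 260.0]), (-1, 0.058, [305.0, 178.0]), (-1, 0.008, [261.0, 268.0])]
```

View pics/k9.png

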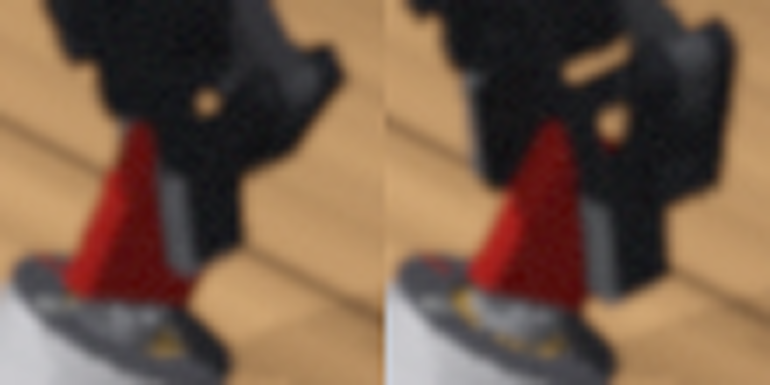

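The force rises linearly with no further bow motion, so it is at the stop; orientation fits about 1.36 rad. The bow's position looks offset by a few pixels, though, so I'll back off, lift and check the angle from above.

Request:
jog_arm:
  rows: "0.07 0 0 0;0.07 0 0.2 0;0.07 0 0.4 0;-0.2 0.2 0.5 0;-0.4 0.4 0.5 0"

```text
time_s: 15.8
tool_pos: [0.4333, -0.0605, 0.2437]
tcp_rot: [[0.996, -0.001, 0.094], [-0.094, -0.0, 0.996], [-0.001, -1.0, -0.0]]
contact_force: [-0.1, -0.2, 0.7]
gripper_width: 0.05
```

Request:
jog_arm:
  rows: "-0.2 0.25 0 0;-0.4 0.5 0 0"

```text
time_s: 16.05
tool_pos: [0.3545, 0.0377, 0.2428]
tcp_rot: [[0.996, -0.002, 0.094], [-0.094, 0.0, 0.996], [-0.002, -1.0, -0.0]]
contact_force: [0.2, 0.9, 0.9]
gripper_width: 0.0498
```

```bash
python3 m.py s16
python3 - <<'E'
import cv2,numpy as np
a=cv2.imread('pics/s16.png')[105:165,165:225];b=cv2.imread('pics/s16t.png')[145:205,290:350]
cv2.imwrite('pics/k16.png',cv2.resize(np.hstack([a,b]),None,fx=6.6,fy=6.6,interpolation=cv2.INTER_CUBIC))
E
```

```text
{'time_s': 16.15, 'tool_pos': [0.3533, 0.0394, 0.243], 'joints': [-0.2222, -0.0854, 1.9172, 0.0, 1.3124, -0.133], 'gripper_width': 0.05, 'contact_force': [0.9305, -0.3185, 0.2186], 'torque': [-0.0393, -0.0156, 0.0211]}
jaw yaw -5.10821008815646
```

View pics/k16.png

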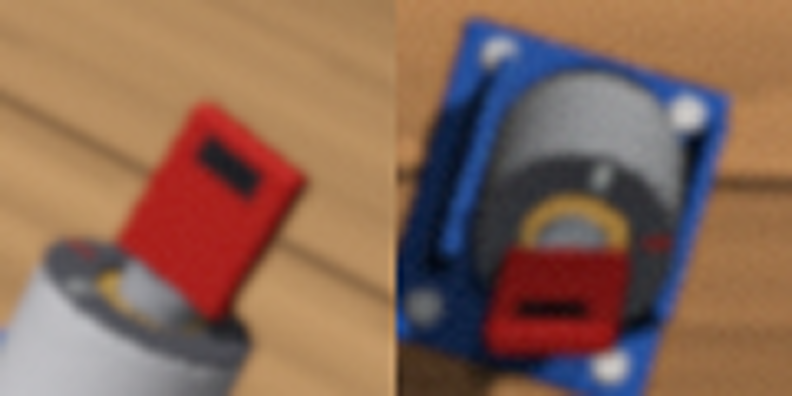

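Run:
```python
from h import *
from path import *
c=camera('scene');t=camera('top')
S=dict(TF=(203,102),TN=(306,180),BN=(222,320),BF=(118,242));T=dict(TF=(612,345),TN=(487,343),BN=(503,250),BF=(630,255))
Q={}
for k in S:
    s=(165+S[k][0]/6.6-.5,105+S[k][1]/6.6-.5);u=(290+(T[k][0]-396)/6.6-.5,145+T[k][1]/6.6-.5)
    p,e=tri(c,s,t,u);Q[k]=p;d=p-K;print(k,p.round(4),round(e,4),'axial',(d@n).round(4),'x0',(d@x0).round(4),'y0',(d@y0).round(4))
x=(Q['TF']-Q['TN']+Q['BF']-Q['BN'])/2;a=(Q['TF']-Q['BF']+Q['TN']-Q['BN'])/2
print(np.linalg.norm(x),np.linalg.norm(a),'theta',np.arctan2(-x@y0,x@x0),'tilt axis',np.degrees(np.arccos(a@n/np.linalg.norm(a))))
m=sum(Q.values())/4-K;print('face mid',m@n,m@x0,m@y0)
```

```text
TF [ 0.5273 -0.1399  0.164 ] 0.0017 axial 0.0592 x0 0.0008 y0 -0.0152
TN [ 0.5276 -0.1027  0.1546] 0.0021 axial 0.0573 x0 -0.0127 y0 0.0206
BN [ 0.5597 -0.1102  0.1213] 0.0008 axial 0.0111 x0 -0.0049 y0 0.0223
BF [ 0.5583 -0.1498  0.1285] 0.0004 axial 0.0116 x0 0.0071 y0 -0.0162
0.03929788555461021 0.04742852956410243 theta 1.2409972919577834 tilt axis 8.605525276508939
face mid 0.03479797863879388 -0.002421389525850258 0.002881856332938755
```

The key stands seated. In the scene view the bow's top and bottom edges give θ≈1.35; triangulated it is 1.24 with coarse corners. Together with the force build-up, that says the barrel is at its stop. Now the same finger goes to the near edge on the same face for the return.

Request:
jog_arm:
  rows: "0.9 -0.762 0 0.022;0.9 -0.762 0 0.022;0.9 -0.762 0 0.022;0.9 -0.762 0 0.022;0.9 -0.762 0 0.022"

```text
time_s: 16.88
tool_pos: [0.5381, -0.1191, 0.241]
tcp_rot: [[1.0, -0.003, 0.028], [-0.028, 0.001, 1.0], [-0.003, -1.0, 0.001]]
contact_force: [-0.5, -0.3, -0.5]
gripper_width: 0.0499
```

Request:
jog_arm:
  rows: "0 0 -0.25 0;0 0 -0.45 0;0 0 -0.5 0;0 0 -0.5 0"

```text
time_s: 17.38
tool_pos: [0.537, -0.1162, 0.1438]
tcp_rot: [[1.0, 0.0, 0.024], [-0.024, -0.0, 1.0], [0.0, -1.0, -0.0]]
contact_force: [-0.1, -0.6, 0.3]
gripper_width: 0.0502
```

```bash
python3 m.py s17
python3 - <<'E'
from path import *
c=np.array([.5336,-.1128,.143]);cy=-5.42+3.96;print(cy)
for th in(1.36,1.2,1.05,.9,.75,.6,.45,.3,.15,0,-.1,-.2):print(th,rel(*pose(th,-.015,delta=.002),c,cy))
E
```

```text
{'time_s': 17.475, 'tool_pos': [0.5376, -0.1163, 0.1449], 'joints': [-0.426, 0.4464, 1.5423, -0.0, 1.1503, -0.4018], 'gripper_width': 0.0499, 'contact_force': [0.4203, -0.5651, -0.3251], 'torque': [-0.0032, 0.0089, -0.005]}
jaw yaw -1.3867744498397823
-1.46
1.36 [-0.055 -0.    -0.     0.001]
1.2 [-0.068 -0.02  -0.     0.06 ]
1.05 [-0.077 -0.039 -0.     0.114]
0.9 [-0.083 -0.059 -0.     0.164]
0.75 [-0.085 -0.079 -0.     0.212]
0.6 [-0.084 -0.097 -0.     0.257]
0.45 [-0.081 -0.114 -0.     0.299]
0.3 [-0.075 -0.13  -0.     0.34 ]
0.15 [-0.068 -0.145 -0.     0.38 ]
0 [-0.059 -0.158 -0.     0.419]
-0.1 [-0.052 -0.166 -0.     0.445]
-0.2 [-0.045 -0.173 -0.     0.472]
```

View pics/s17z.png

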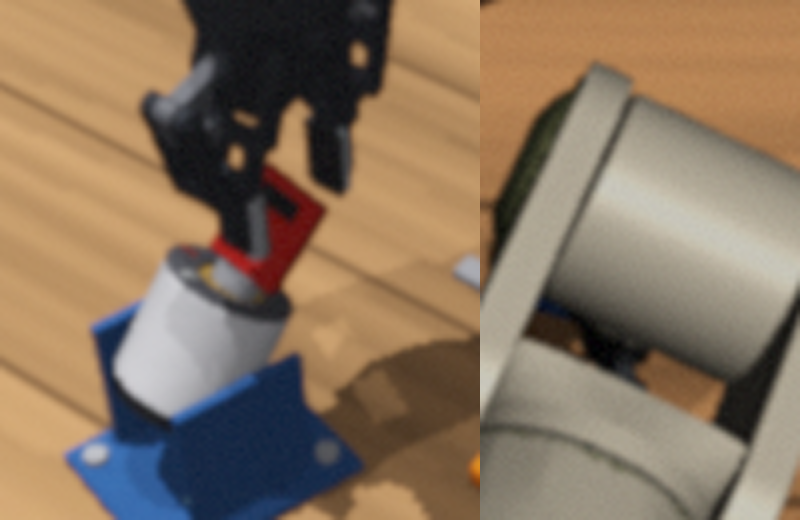

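Request:
jog_arm:
  rows: "0 0 0 0"

```text
time_s: 17.6
tool_pos: [0.5375, -0.1162, 0.1446]
tcp_rot: [[1.0, 0.002, 0.024], [-0.024, -0.001, 1.0], [0.002, -1.0, -0.001]]
contact_force: [-0.6, 0.3, -0.5]
gripper_width: 0.0497
```

Run:
```python
from station import robot
from path import *
s=robot.get_state();c=np.array(s['tool_pos']);R=np.array(s['tcp_rot']);cy=np.degrees(np.arctan2(R[1,0],R[0,0]));print(c,cy,np.abs(s['qd']).max())
for th in(1.36,1.2,1.05,.9,.75,.6,.45,.3,.15,0,-.1,-.2):print(th,rel(*pose(th,-.015,delta=.002),c,cy))
```

```text
[ 0.53746433 -0.11615087  0.14459343] -1.385774875229303 0.007729216443288396
1.36 [-0.074  0.016 -0.008  0.   ]
1.2 [-0.088 -0.003 -0.008  0.06 ]
1.05 [-0.097 -0.023 -0.008  0.113]
0.9 [-0.102 -0.043 -0.008  0.164]
0.75 [-0.104 -0.062 -0.008  0.211]
0.6 [-0.103 -0.08  -0.008  0.256]
0.45 [-0.1   -0.098 -0.008  0.299]
0.3 [-0.095 -0.114 -0.008  0.34 ]
0.15 [-0.087 -0.128 -0.008  0.38 ]
0 [-0.078 -0.141 -0.008  0.419]
-0.1 [-0.071 -0.149 -0.008  0.445]
-0.2 [-0.064 -0.156 -0.008  0.471]
```

Request:
jog_arm:
  rows: "-0.04 0.016 -0.008 0;-0.074 0.016 -0.008 0;-0.088 -0.003 -0.008 0.06;-0.097 -0.023 -0.008 0.113;-0.102 -0.043 -0.008 0.164"

```text
time_s: 18.23
tool_pos: [0.5168, -0.1245, 0.1421]
tcp_rot: [[0.879, 0.002, -0.476], [0.476, -0.0, 0.879], [0.002, -1.0, -0.001]]
contact_force: [4.4, 1.6, -0.4]
gripper_width: 0.05
```

```bash
python3 m.py s18
```

```text
{'time_s': 18.325, 'tool_pos': [0.5166, -0.1246, 0.1419], 'joints': [-0.4576, 0.4128, 1.6023, 0.0007, 1.1254, -0.9495], 'gripper_width': 0.0502, 'contact_force': [1.5303, 1.696, -0.0731], 'torque': [0.2313, -0.3278, -0.0103]}
jaw yaw 28.16700643061071
```

View pics/s18z.png

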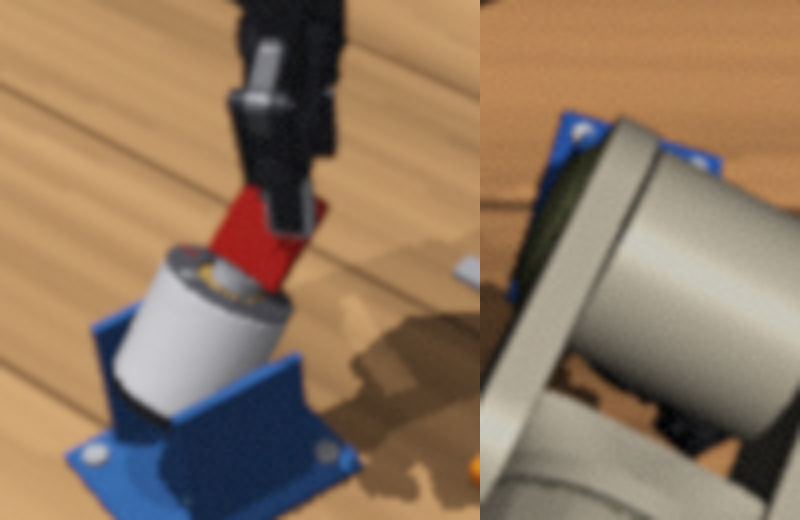

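Request:
jog_arm:
  rows: "-0.002 -0.019 0 0.047;-0.001 -0.037 0 0.092;0.002 -0.055 0 0.135;0.007 -0.071 0 0.176;0.015 -0.085 0 0.216"

```text
time_s: 18.95
tool_pos: [0.5194, -0.1409, 0.1415]
tcp_rot: [[0.39, -0.0, -0.921], [0.921, 0.001, 0.39], [0.001, -1.0, 0.0]]
contact_force: [2.8, 3.0, -2.1]
gripper_width: 0.0497
```

Request:
jog_arm:
  rows: "0.009 -0.013 0 0.039;0.016 -0.021 0 0.065;0.023 -0.028 0 0.091;0.023 -0.028 0 0.091"

```text
time_s: 19.45
tool_pos: [0.5237, -0.1466, 0.1413]
tcp_rot: [[0.119, -0.001, -0.993], [0.993, 0.001, 0.119], [0.001, -1.0, 0.001]]
contact_force: [0.6, 2.0, -2.5]
gripper_width: 0.0498
```

```bash
python3 m.py s19
```

```text
{'time_s': 19.55, 'tool_pos': [0.5238, -0.1467, 0.1415], 'joints': [-0.4886, 0.4398, 1.5625, 0.0002, 1.1402, -1.9409], 'gripper_width': 0.05, 'contact_force': [0.7321, 2.9482, -1.8235], 'torque': [0.3436, -0.1012, -0.0561]}
jaw yaw 83.20378906615898
```

View pics/s19z.png

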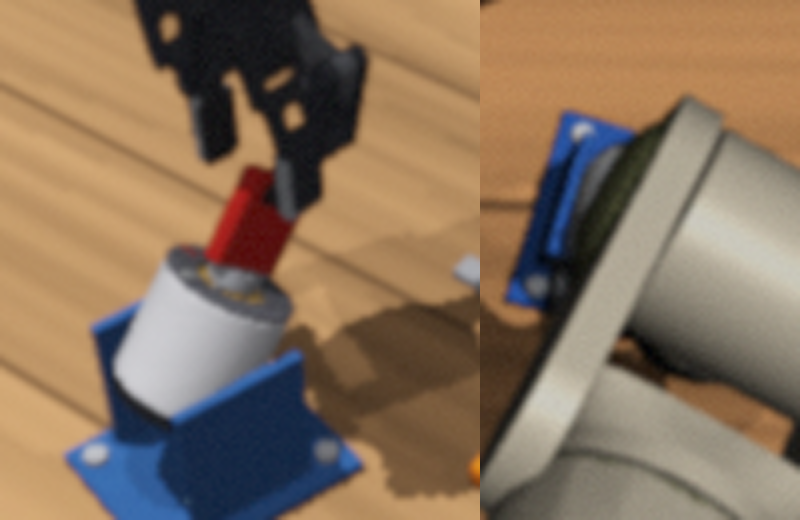

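Still at friction-level force, so pushing on towards -Y until it builds up.

Request:
jog_arm:
  rows: "0.002 -0.006 0 0.008;0.003 -0.012 0 0.015;0.003 -0.012 0 0.015"

```text
time_s: 19.92
tool_pos: [0.5246, -0.148, 0.1412]
tcp_rot: [[0.069, -0.001, -0.998], [0.998, 0.003, 0.069], [0.003, -1.0, 0.001]]
contact_force: [1.6, 10.0, -1.7]
gripper_width: 0.05
```

Request:
jog_arm:
  rows: "0 -0.006 0 0;0 -0.012 0 0;0 -0.012 0 0"

```text
time_s: 20.3
tool_pos: [0.5243, -0.1489, 0.1411]
tcp_rot: [[0.069, -0.002, -0.998], [0.998, 0.006, 0.069], [0.006, -1.0, 0.002]]
contact_force: [1.0, 16.9, -1.4]
gripper_width: 0.0498
```

Request:
jog_arm:
  rows: "0 -0.006 0 0;0 -0.012 0 0;0 -0.012 0 0"

```text
time_s: 20.68
tool_pos: [0.5241, -0.1497, 0.1409]
tcp_rot: [[0.068, -0.003, -0.998], [0.998, 0.009, 0.068], [0.009, -1.0, 0.003]]
contact_force: [1.1, 25.0, -0.6]
gripper_width: 0.0499
```

```bash
python3 m.py s20
```

```text
{'time_s': 20.775, 'tool_pos': [0.5241, -0.1497, 0.1408], 'joints': [-0.4966, 0.445, 1.5563, 0.0075, 1.1471, -2.0019], 'gripper_width': 0.0502, 'contact_force': [0.4889, 25.3923, -0.1506], 'torque': [4.0982, -0.1231, -0.2061]}
jaw yaw 86.07238285906446
```

View pics/s20z.png

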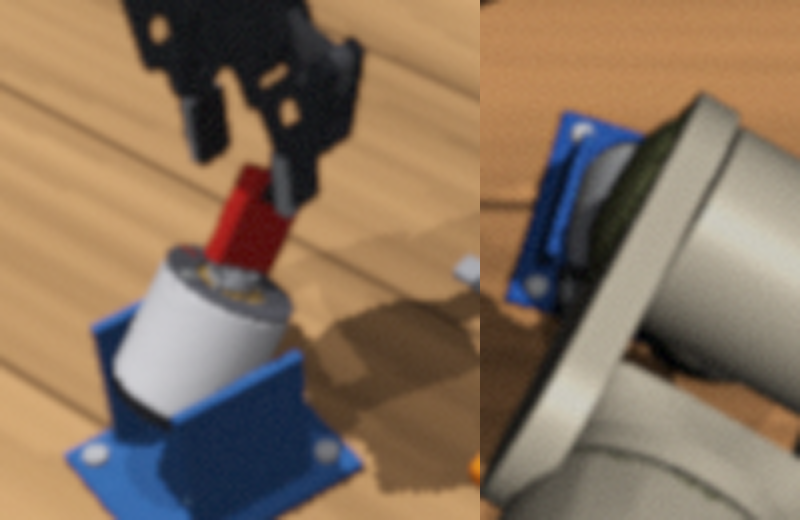

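The force ramps cleanly to 25 N with no more motion, so the barrel is at its home stop. Backing off and re-centring the jaws on the bow.

Request:
jog_arm:
  rows: "0.02 0.06 0 -0.03;0.06 0.12 0 -0.067;0.078 0.13 0 -0.067;0.078 0.13 0 -0.067"

```text
time_s: 21.28
tool_pos: [0.5404, -0.1287, 0.1417]
tcp_rot: [[0.273, 0.0, -0.962], [0.962, -0.001, 0.273], [-0.0, -1.0, -0.0]]
contact_force: [0.4, 0.8, -0.3]
gripper_width: 0.05
```

```bash
python3 m.py s21
```

```text
{'time_s': 21.375, 'tool_pos': [0.5402, -0.1288, 0.1417], 'joints': [-0.445, 0.4622, 1.5272, -0.0003, 1.1522, -1.7378], 'gripper_width': 0.0501, 'contact_force': [-0.3584, -0.6885, -0.3157], 'torque': [0.0194, 0.0195, -0.0314]}
jaw yaw 74.07865067486043
```

View pics/s21z.png

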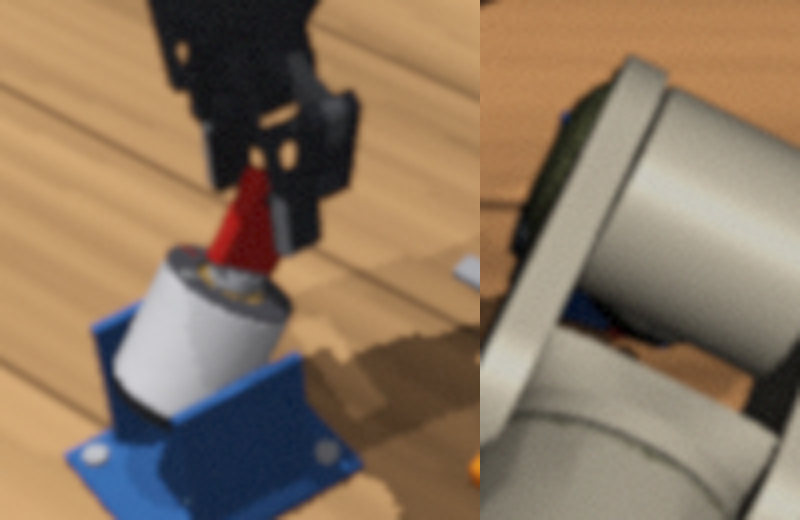

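Request:
jog_arm:
  rows: "0 0 -0.03 0;0 0 -0.05 0;0 0 -0.05 0"

```text
time_s: 21.75
tool_pos: [0.5401, -0.1283, 0.1312]
tcp_rot: [[0.275, -0.001, -0.961], [0.961, 0.0, 0.275], [0.0, -1.0, 0.001]]
contact_force: [0.1, 1.0, -0.2]
gripper_width: 0.05
```

Request:
jog_arm:
  rows: "0 0 0 0;0 0 0 0;0 0 0 0;0 0 0 0;0 0 0 0"
  hand: 5
  grip_force: 30

```text
time_s: 22.38
tool_pos: [0.5404, -0.1283, 0.1317]
tcp_rot: [[0.275, 0.0, -0.961], [0.961, -0.0, 0.275], [-0.0, -1.0, -0.0]]
contact_force: [0.1, 0.2, -0.1]
gripper_width: 0.0112
```

```bash
python3 m.py s22
```

```text
{'time_s': 22.475, 'tool_pos': [0.5404, -0.1284, 0.1318], 'joints': [-0.4441, 0.4736, 1.5378, -0.0001, 1.1298, -1.7362], 'gripper_width': 0.0116, 'contact_force': [1.2748, -0.5467, 1.0328], 'torque': [-0.0965, -0.0735, -0.0578]}
jaw yaw 74.03488641393531
```

View pics/s22z.png

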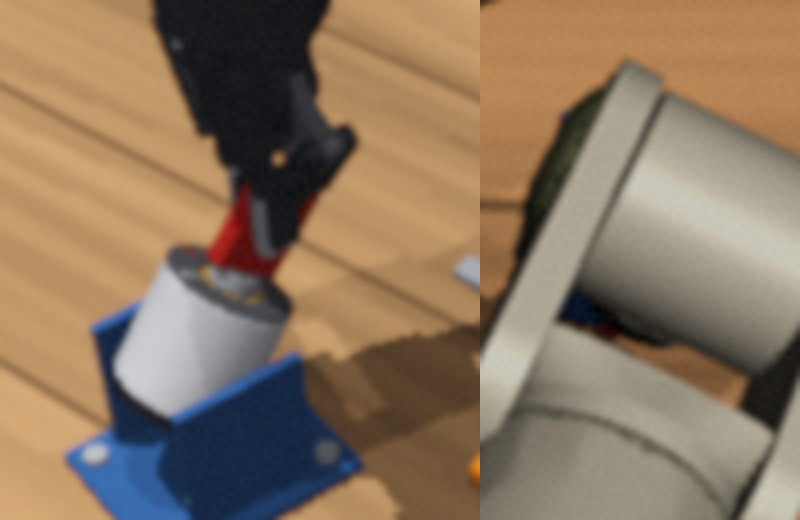

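Gripped at 11.6 mm. Drawing it out along the axis.

Request:
jog_arm:
  rows: "-0.028 0.008 0.041 0;-0.055 0.016 0.082 0;-0.083 0.024 0.123 0;-0.11 0.032 0.164 0;-0.138 0.04 0.205 0"

```text
time_s: 23.1
tool_pos: [0.5123, -0.1202, 0.1733]
tcp_rot: [[0.275, 0.0, -0.961], [0.961, -0.0, 0.275], [-0.0, -1.0, -0.0]]
contact_force: [0.0, -0.3, -0.6]
gripper_width: 0.0114
```

Request:
jog_arm:
  rows: "-0.03 0.01 0.15 0;-0.03 0.01 0.3 0;-0.03 0.2 0.3 0;-0.03 0.4 0.3 -0.02;-0.03 0.6 0.3 -0.044"

```text
time_s: 23.72
tool_pos: [0.5064, 0.0009, 0.233]
tcp_rot: [[0.407, 0.0, -0.913], [0.913, -0.0, 0.407], [0.0, -1.0, -0.0]]
contact_force: [0.7, 0.7, -0.4]
gripper_width: 0.0113
```

Run:
```python
from h import *
c=shot('scene','s23');t=shot('top','t23');s=robot.get_state();print({k:np.round(s[k],4).tolist() for k in('time_s','tool_pos','tcp_rot','gripper_width','contact_force')})
g=s['tool_pos']+np.array([0,0,.0187]);u,v=proj(c,g).astype(int);print(u-60,v-40)
a=c['color'][v-40:v+80,u-60:u+60,::-1];b=t['color'][140:220,285:345,::-1]
cv2.imwrite('pics/k23.png',np.hstack([cv2.resize(a,(480,480),interpolation=cv2.INTER_CUBIC),cv2.resize(b,(320,427),interpolation=cv2.INTER_CUBIC)[:480] if 0 else cv2.copyMakeBorder(cv2.resize(b,(320,427),interpolation=cv2.INTER_CUBIC),0,53,0,0,0)]))
```

```text
{'time_s': 23.825, 'tool_pos': [0.5062, 0.0026, 0.2331], 'tcp_rot': [[0.4032, 0.0002, -0.9151], [0.9151, 0.0007, 0.4032], [0.0007, -1.0, 0.0]], 'gripper_width': 0.0117, 'contact_force': [0.6504, -1.0002, -0.3372]}
207 64
```

View pics/k23.png

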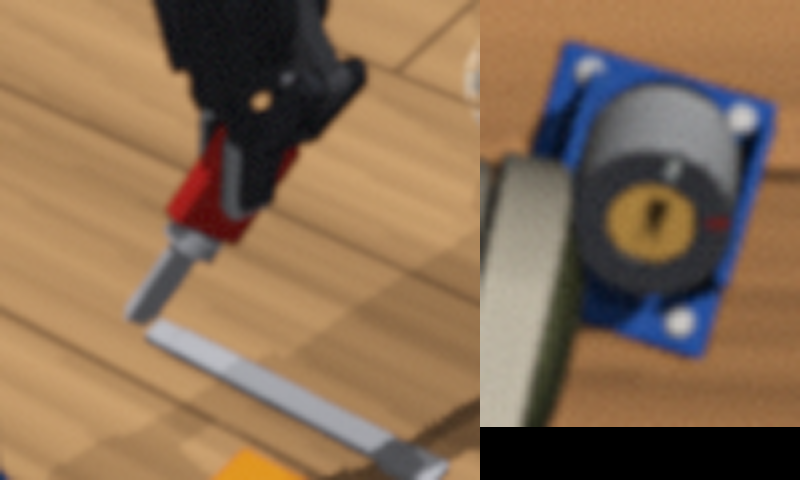

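The top view shows the keyhole back at its starting orientation. Now measuring the key's tilt in the grip.

Run:
```python
from h import *
c=camera('scene');s=robot.get_state();g=s['tool_pos']+np.array([0,0,.0187]);print(s['tool_pos'])
R=s['tcp_rot'];yaw=np.arctan2(R[1,0],R[0,0])-np.pi/2
cs=cv2.imread('pics/s23.png');P={}
for n,(a,b) in dict(tip=(140,309),bladetop=(180,256),collar=(193,241)).items():
    P[n]=plane(c,(207+a/4-.4,64+b/4-.4),g,yaw);print(n,(P[n]*1e3).round(1),np.degrees(np.arctan2(P[n][0],-P[n][1])))
d=P['bladetop']-P['tip'];print(np.degrees(np.arctan2(-d[0],d[1])))
im=c['color'][90:160,220:290,::-1];cv2.imwrite('pics/k24.png',cv2.resize(im,None,fx=8,fy=8,interpolation=cv2.INTER_CUBIC))
```

```text
[0.50644419 0.00103399 0.23304998]
tip [ 46.6 -58.4] 38.587609767028304
bladetop [ 27.6 -37.7] 36.20178245691418
collar [ 21.5 -32.2] 33.6622639398276
42.55203646526768
```

View pics/k24.png

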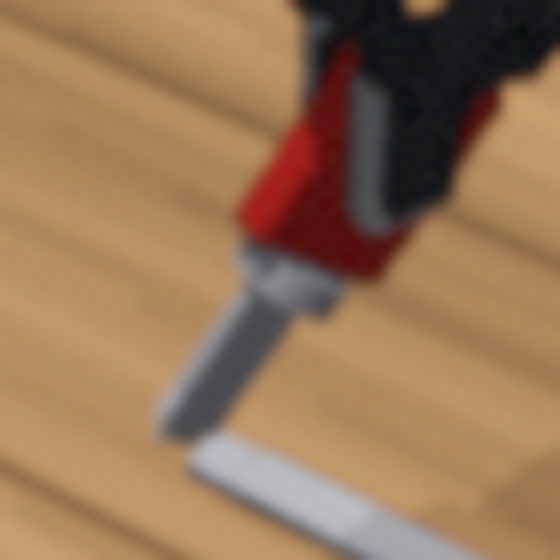

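Run:
```python
from h import *
c=camera('scene');t=camera('top')
a=c['color'][205:275,308:378,::-1];b=t['color'][172:232,148:208,::-1]
cv2.imwrite('pics/k25.png',np.hstack([cv2.resize(a,(400,400),interpolation=cv2.INTER_CUBIC),cv2.resize(b,(400,400),interpolation=cv2.INTER_CUBIC)]))
print(proj(c,[.5207,.187,.055]),proj(t,[.5207,.187,.055]))
for n,i,box in(('s',c,(330,360,225,250)),('t',t,(165,185,190,210))):
    x0,x1,y0,y1=box;g=cv2.cvtColor(i['color'],cv2.COLOR_RGB2GRAY)[y0:y1,x0:x1].astype(float)
    med=np.median(g);w=np.clip(med-8-g,0,None);yy,xx=np.mgrid[y0:y1,x0:x1]
    m=w.sum();u=(w*xx).sum()/m;v=(w*yy).sum()/m;print(n,med,g.min(),u,v,onz(i,u,v,.055))
```

```text
[344.83578949 237.59274103] [171.12419369 198.79528134]
s 92.0 33.0 343.960663798402 237.78119237861094 [0.52197731 0.18594097 0.055     ]
t 59.0 7.0 171.57833482542526 199.54610564010744 [0.51902426 0.18590536 0.055     ]
```

View pics/k25.png

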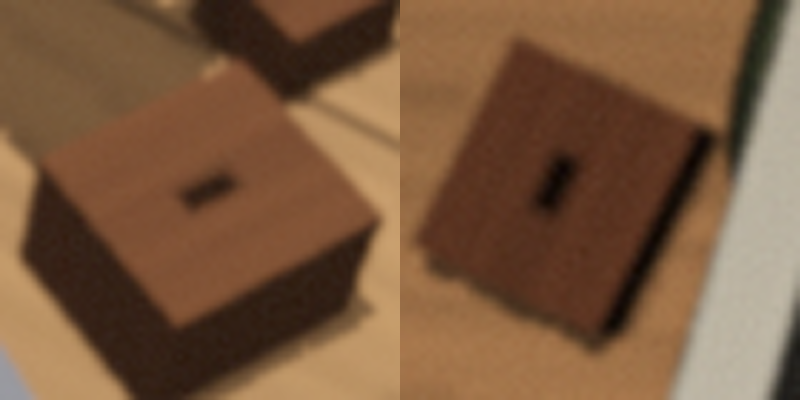

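Request:
jog_arm:
  rows: "-0.04 0.3 0 0;-0.08 0.6 0 0;-0.12 0.9 0 0;-0.12 0.97 0 0;-0.12 0.97 0 0"

```text
time_s: 24.6
tool_pos: [0.483, 0.1932, 0.2325]
tcp_rot: [[0.405, -0.0, -0.915], [0.915, -0.0, 0.405], [-0.0, -1.0, -0.0]]
contact_force: [0.5, -1.1, -0.8]
gripper_width: 0.0117
```

Request:
jog_arm:
  rows: "0 0 0 0;0 0 0 0"

```text
time_s: 24.85
tool_pos: [0.4831, 0.1924, 0.2326]
tcp_rot: [[0.407, -0.0, -0.914], [0.914, -0.0, 0.407], [-0.0, -1.0, -0.0]]
contact_force: [-0.4, -0.3, -0.3]
gripper_width: 0.0114
```

Request:
jog_arm:
  rows: "-0.005 0.055 -0.2 0;-0.005 0.055 -0.4 0;-0.005 0.055 -0.58 0;-0.005 0.055 -0.605 0;-0.005 0.055 -0.605 0"

```text
time_s: 25.48
tool_pos: [0.4824, 0.2044, 0.1127]
tcp_rot: [[0.406, 0.001, -0.914], [0.914, 0.0, 0.406], [0.001, -1.0, -0.001]]
contact_force: [0.0, 0.1, -0.5]
gripper_width: 0.0115
```

```bash
cat > b.py <<'E'
from h import *
import sys
c=shot('scene',sys.argv[1]);s=robot.get_state();print({k:np.round(s[k],4).tolist() for k in('time_s','tool_pos','gripper_width','contact_force')})
cv2.imwrite(f'pics/{sys.argv[1]}z.png',cv2.resize(c['color'][150:270,300:420,::-1],None,fx=5,fy=5,interpolation=cv2.INTER_CUBIC))
S=np.array([.5205,.1862,.055]);print('S px in crop',(proj(c,S)-[300,150])*5)
g=s['tool_pos']+np.array([0,0,.0187])-S;R=np.array([.9135,-.4067,0]);print('X,lat,Zg mm',(1e3*np.array([g@R,g@[.4067,.9135,0],g[2]])).round(1))
E
python3 b.py s26
```

```text
{'time_s': 25.525, 'tool_pos': [0.4827, 0.2046, 0.1131], 'gripper_width': 0.0117, 'contact_force': [0.2372, -0.594, -0.1619]}
S px in crop [222.40873985 436.48252097]
X,lat,Zg mm [-42.    1.4  76.8]
```

View pics/s26z.png

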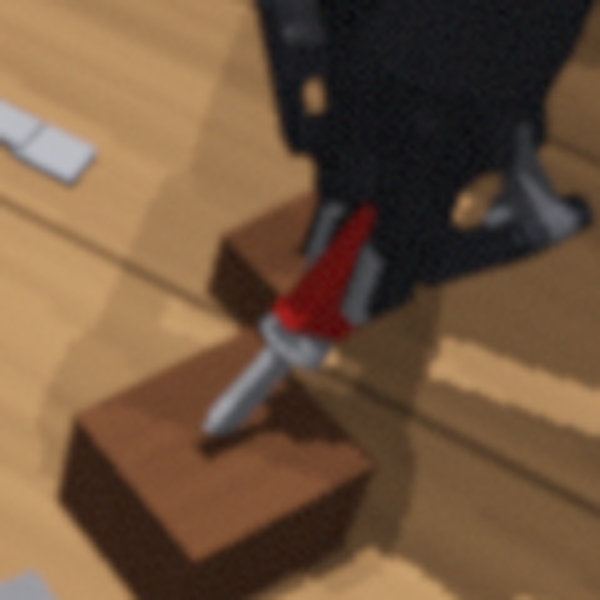

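Run:
```python
from h import *
c=camera('scene');S=np.array([.5205,.1862,.055]);s=robot.get_state();g=s['tool_pos']+np.array([0,0,.0187])
for a,b in((203,432),(213,430),(208,428),(275,358),(295,340)):
    print((a,b),(plane(c,(300+a/5-.4,150+b/5-.4),g,np.radians(-24))*1e3).round(1))
for th in(35,38,41):
    t=np.radians(th);print(th,[(5*(proj(c,g+L*np.array([np.sin(t)*.9135,-np.sin(t)*.4067,-np.cos(t)]))-[300,150])).round(0) for L in(.04,.037,.077)])
```

```text
(203, 432) [ 56.1 -61.5]
(213, 430) [ 51.2 -63.7]
(208, 428) [ 54.1 -60.5]
(275, 358) [ 30.5 -36.3]
(295, 340) [ 23.1 -31. ]
35 [array([292., 341.]), array([298., 334.]), array([227., 419.])]
38 [array([289., 341.]), array([295., 334.]), array([221., 418.])]
41 [array([286., 340.]), array([292., 334.]), array([215., 418.])]
```

Request:
jog_arm:
  rows: "-0.021 0.002 0 0;-0.021 0.002 -0.04 0;-0.021 0.002 -0.075 0;-0.021 0.002 -0.1 0;-0.021 0.002 -0.1 0"

```text
time_s: 26.2
tool_pos: [0.4786, 0.2052, 0.0923]
tcp_rot: [[0.405, 0.003, -0.914], [0.914, 0.0, 0.405], [0.002, -1.0, -0.003]]
contact_force: [0.6, 0.5, 6.1]
gripper_width: 0.0114
```

```bash
python3 b.py s27
```

```text
{'time_s': 26.25, 'tool_pos': [0.4786, 0.2052, 0.0923], 'gripper_width': 0.0114, 'contact_force': [0.685, 0.4145, 6.5379]}
S px in crop [222.40873985 436.48252097]
X,lat,Zg mm [-46.    0.3  56. ]
```

View pics/s27z.png

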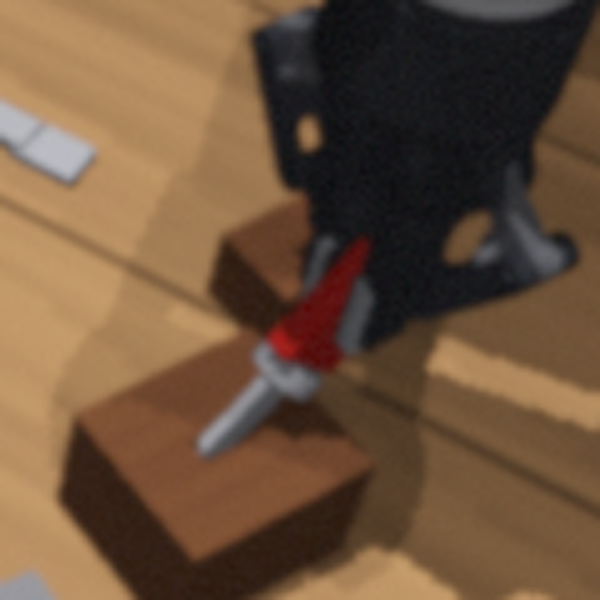

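The tip has landed on the slot's far lip (6 N, light). Lifting a little and shifting 7 mm towards the robot.

Request:
jog_arm:
  rows: "0 0 0.05 0;-0.032 0.014 0.05 0;-0.032 0.014 0.05 0;-0.032 0.014 0.02 0;-0.032 0.014 0.005 0"

```text
time_s: 26.88
tool_pos: [0.4725, 0.2081, 0.0934]
tcp_rot: [[0.405, 0.004, -0.914], [0.914, 0.0, 0.405], [0.002, -1.0, -0.004]]
contact_force: [2.7, 1.1, 7.2]
gripper_width: 0.0116
```

```bash
python3 b.py s28
```

```text
{'time_s': 26.925, 'tool_pos': [0.4724, 0.208, 0.0929], 'gripper_width': 0.0119, 'contact_force': [5.3762, -0.7276, 1.1407]}
S px in crop [222.40873985 436.48252097]
X,lat,Zg mm [-52.8   0.3  56.6]
```

View pics/s28z.png

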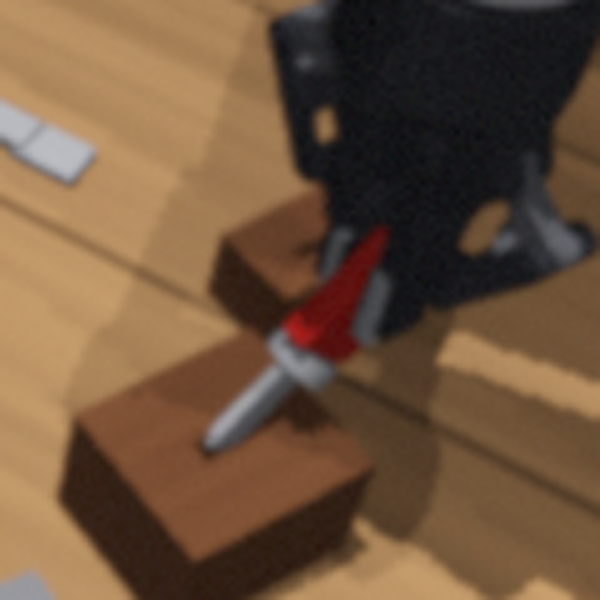

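Too shallow there to lever it upright safely. Better plan: push the blade flat against the block's robot-side face, which makes it vertical. Measuring that face.

Run:
```python
from h import *
t=camera('top');c=camera('scene');S=np.array([.5205,.1862,.055]);R=np.array([.9135,-.4067,0]);L=np.array([.4067,.9135,0])
for a,b in((515,38),(712,128),(420,240),(600,330)):
    p=onz(t,148+(a-400)/6.667-.4,172+b/6.667-.4,.055);d=p-S;print('t',(d@R*1e3).round(1),(d@L*1e3).round(1))
for a,b in((237,60),(380,220),(178,328),(42,162)):
    p=onz(c,308+a/5.714-.4,205+b/5.714-.4,.055);d=p-S;print('s',(d@R*1e3).round(1),(d@L*1e3).round(1))
# small brown block
p=onz(t,180,250,.03);print('small',p,((p-S)@R).round(3),((p-S)@L).round(3))
```

```text
t 37.6 35.3
t 38.9 -38.8
t -38.0 33.9
t -39.1 -34.7
s -38.8 -35.1
s -37.3 35.5
s 40.3 35.2
s 39.7 -33.5
small [0.40457525 0.16665724 0.03      ] -0.098 -0.065
```

Request:
jog_arm:
  rows: "0 0 0.15 0;-0.02 0.009 0.2 0;-0.15 0.067 0.2 0;-0.23 0.102 0.2 0;-0.23 0.102 0.2 0"

```text
time_s: 27.65
tool_pos: [0.4242, 0.2287, 0.1323]
tcp_rot: [[0.404, -0.001, -0.915], [0.915, -0.0, 0.404], [-0.001, -1.0, 0.001]]
contact_force: [0.4, 0.5, -0.1]
gripper_width: 0.0115
```

```bash
python3 b.py s29
```

```text
{'time_s': 27.7, 'tool_pos': [0.425, 0.2284, 0.1324], 'gripper_width': 0.0117, 'contact_force': [0.6727, -0.1347, -0.8536]}
S px in crop [222.40873985 436.48252097]
X,lat,Zg mm [-104.4   -0.3   96.1]
```

View pics/s29.png

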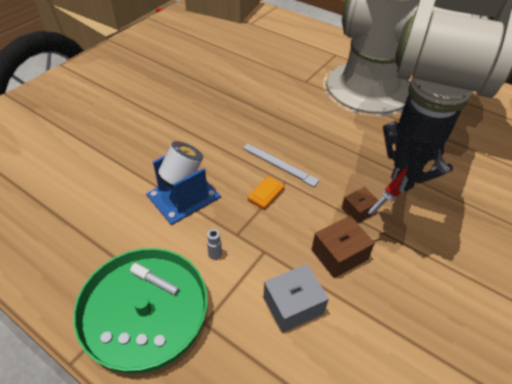

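Request:
jog_arm:
  rows: "0 0 -0.1 0;0 0 -0.2 0;0 0 -0.27 0;0 0 -0.27 0"

```text
time_s: 28.2
tool_pos: [0.4251, 0.228, 0.0779]
tcp_rot: [[0.405, -0.002, -0.914], [0.914, -0.0, 0.405], [-0.001, -1.0, 0.001]]
contact_force: [-0.0, -0.0, -0.7]
gripper_width: 0.0117
```

Request:
jog_arm:
  rows: "0.046 -0.02 0 0;0.091 -0.041 0 0;0.137 -0.061 0 0;0.16 -0.071 0 0;0.16 -0.071 0 0"

```text
time_s: 28.82
tool_pos: [0.4571, 0.2142, 0.0792]
tcp_rot: [[0.405, -0.001, -0.914], [0.914, 0.001, 0.405], [0.0, -1.0, 0.001]]
contact_force: [-4.4, 3.2, 0.4]
gripper_width: 0.0116
```

```bash
python3 b.py s30
```

```text
{'time_s': 28.875, 'tool_pos': [0.4571, 0.2142, 0.0792], 'gripper_width': 0.0116, 'contact_force': [-4.0594, 2.1246, 0.8806]}
S px in crop [222.40873985 436.48252097]
X,lat,Zg mm [-69.3  -0.2  42.9]
```

View pics/s30z.png

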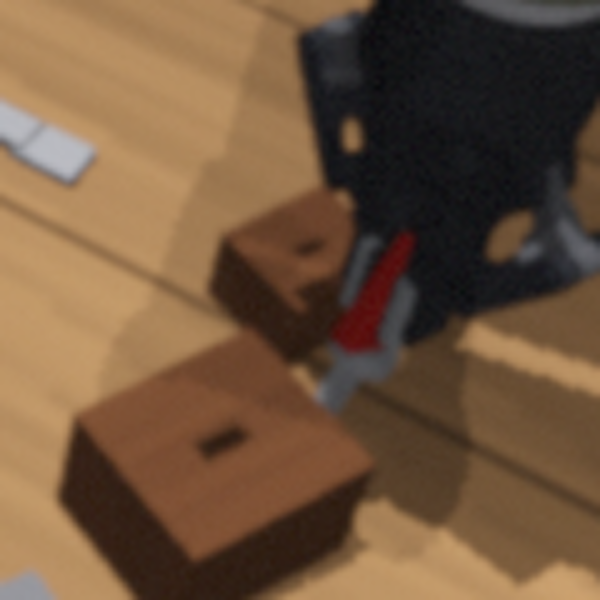

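The key is rotating upright against the face at about 4.5 N. Continuing.

Request:
jog_arm:
  rows: "0.035 -0.016 0 0;0.07 -0.031 0 0;0.085 -0.038 0 0;0.093 -0.041 0 0;0.093 -0.041 0 0"

```text
time_s: 29.5
tool_pos: [0.4757, 0.206, 0.0793]
tcp_rot: [[0.405, -0.001, -0.914], [0.914, 0.001, 0.405], [0.0, -1.0, 0.001]]
contact_force: [-4.3, 1.9, 2.0]
gripper_width: 0.0115
```

```bash
python3 b.py s31
```

```text
{'time_s': 29.55, 'tool_pos': [0.4757, 0.206, 0.0793], 'gripper_width': 0.0116, 'contact_force': [-4.1493, 2.4079, 2.5095]}
S px in crop [222.40873985 436.48252097]
X,lat,Zg mm [-49.   -0.1  43. ]
```

View pics/s31z.png

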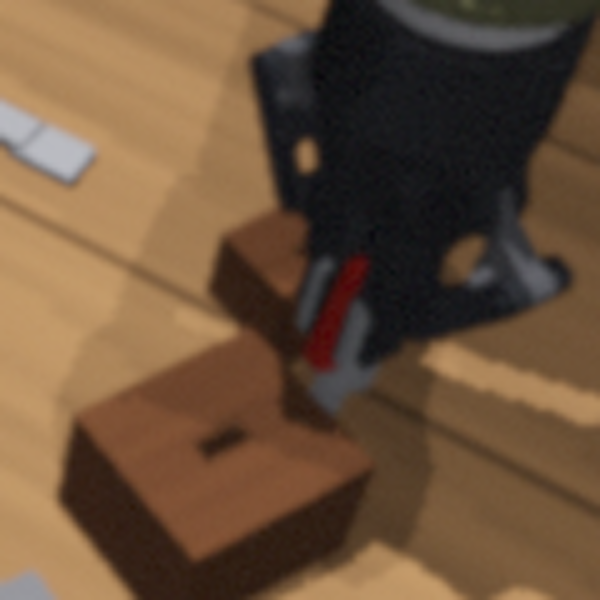

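Request:
jog_arm:
  rows: "0.009 -0.004 0 0;0.009 -0.004 0 0"

```text
time_s: 29.8
tool_pos: [0.4774, 0.2053, 0.0793]
tcp_rot: [[0.405, -0.001, -0.914], [0.914, 0.001, 0.405], [0.0, -1.0, 0.001]]
contact_force: [-4.9, 1.7, 2.7]
gripper_width: 0.0112
```

Request:
jog_arm:
  rows: "0.009 -0.004 0 0;0.009 -0.004 0 0"

```text
time_s: 30.05
tool_pos: [0.4792, 0.2045, 0.0793]
tcp_rot: [[0.405, -0.001, -0.914], [0.914, 0.001, 0.405], [0.0, -1.0, 0.001]]
contact_force: [-4.5, 2.3, 4.0]
gripper_width: 0.0116
```

Request:
jog_arm:
  rows: "0.009 -0.004 0 0;0.009 -0.004 0 0"

```text
time_s: 30.3
tool_pos: [0.4811, 0.2037, 0.0794]
tcp_rot: [[0.405, -0.001, -0.914], [0.914, 0.001, 0.405], [0.0, -1.0, 0.001]]
contact_force: [-5.0, 1.4, 2.9]
gripper_width: 0.012
```

```bash
python3 b.py s32
```

```text
{'time_s': 30.35, 'tool_pos': [0.4811, 0.2037, 0.0793], 'gripper_width': 0.0117, 'contact_force': [-4.9913, 2.0226, 3.0466]}
S px in crop [222.40873985 436.48252097]
X,lat,Zg mm [-43.1  -0.1  43. ]
```

View pics/s32z.png

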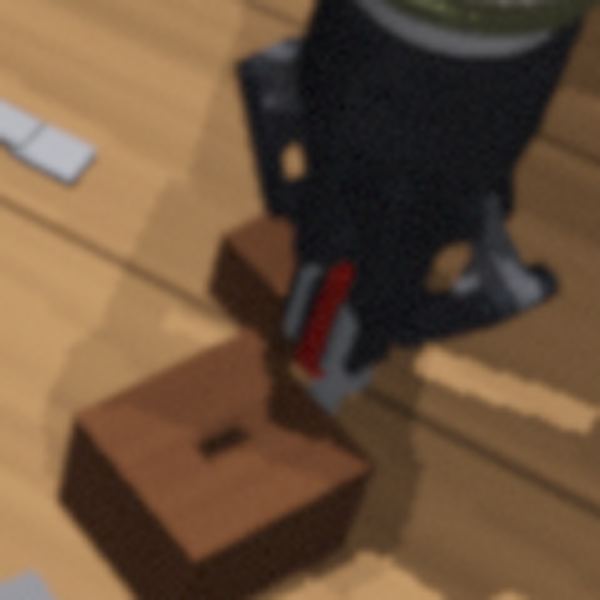

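Request:
jog_arm:
  rows: "-0.03 0.013 0 0;-0.03 0.013 0.2 0;-0.03 0.013 0.35 0;0 0 0.35 0;0 0 0.35 0"

```text
time_s: 30.98
tool_pos: [0.4813, 0.2031, 0.1479]
tcp_rot: [[0.405, -0.001, -0.914], [0.914, -0.0, 0.405], [-0.0, -1.0, 0.0]]
contact_force: [-0.1, -0.6, -0.7]
gripper_width: 0.0117
```

```bash
python3 b.py s33
python3 - <<'E'
from h import *
c=camera('scene');s=robot.get_state();g=s['tool_pos']+np.array([0,0,.0187]);u,v=proj(c,g).astype(int);print(u-35,v-20)
cv2.imwrite('pics/k33.png',cv2.resize(c['color'][v-20:v+50,u-35:u+35,::-1],None,fx=8,fy=8,interpolation=cv2.INTER_CUBIC))
R=np.array([.9135,-.4067,0])
for a in(-10,-5,0,5):
    t=np.radians(a);print(a,[((proj(c,g+l*(np.sin(t)*R-np.cos(t)*np.array([0,0,1])))-[u-35,v-20])*8).round(0) for l in(.03,.039,.079)])
E
```

```text
{'time_s': 31.025, 'tool_pos': [0.4809, 0.2032, 0.1475], 'gripper_width': 0.0114, 'contact_force': [0.353, -0.5994, -0.6407]}
S px in crop [222.40873985 436.48252097]
X,lat,Zg mm [-43.1  -0.6 111.2]
342 165
-10 [array([271., 252.]), array([267., 277.]), array([250., 382.])]
-5 [array([261., 258.]), array([254., 284.]), array([225., 396.])]
0 [array([252., 263.]), array([242., 291.]), array([201., 409.])]
5 [array([242., 267.]), array([230., 297.]), array([177., 421.])]
```

View pics/k33.png

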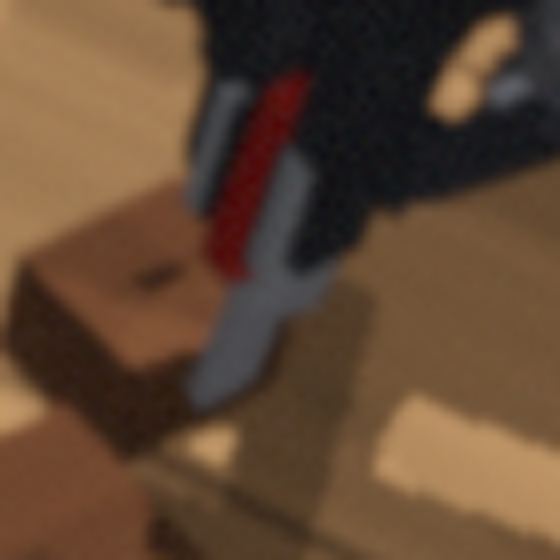

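Request:
jog_arm:
  rows: "0.1 -0.043 0 0;0.207 -0.089 0 0;0.207 -0.089 -0.07 0;0.207 -0.089 -0.13 0;0.207 -0.089 -0.13 0"

```text
time_s: 31.7
tool_pos: [0.5212, 0.186, 0.1211]
tcp_rot: [[0.405, -0.003, -0.915], [0.915, -0.0, 0.405], [-0.002, -1.0, 0.003]]
contact_force: [0.4, -0.4, -0.6]
gripper_width: 0.0119
```

```bash
python3 b.py s34
```

```text
{'time_s': 31.75, 'tool_pos': [0.5218, 0.186, 0.122], 'gripper_width': 0.0112, 'contact_force': [0.3012, 0.4714, -0.5529]}
S px in crop [222.40873985 436.48252097]
X,lat,Zg mm [ 1.2  0.3 85.7]
```

View pics/s34z.png

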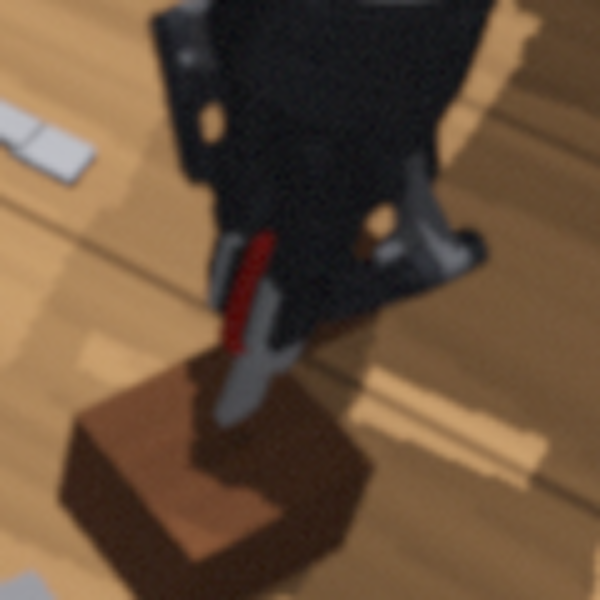

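The tip stands over the slot to within about 1 mm, so lowering.

Request:
jog_arm:
  rows: "0 0 -0.025 0;0 0 -0.05 0;0 0 -0.07 0;0 0 -0.085 0;0 0 -0.085 0"

```text
time_s: 32.38
tool_pos: [0.5228, 0.1856, 0.1055]
tcp_rot: [[0.405, 0.001, -0.914], [0.914, -0.0, 0.405], [0.0, -1.0, -0.001]]
contact_force: [1.6, -0.3, -2.0]
gripper_width: 0.0115
```

```bash
python3 b.py s35
```

```text
{'time_s': 32.425, 'tool_pos': [0.5228, 0.1856, 0.1056], 'gripper_width': 0.0113, 'contact_force': [1.574, -0.4927, -2.2283]}
S px in crop [222.40873985 436.48252097]
X,lat,Zg mm [ 2.3  0.4 69.3]
```

View pics/s35z.png

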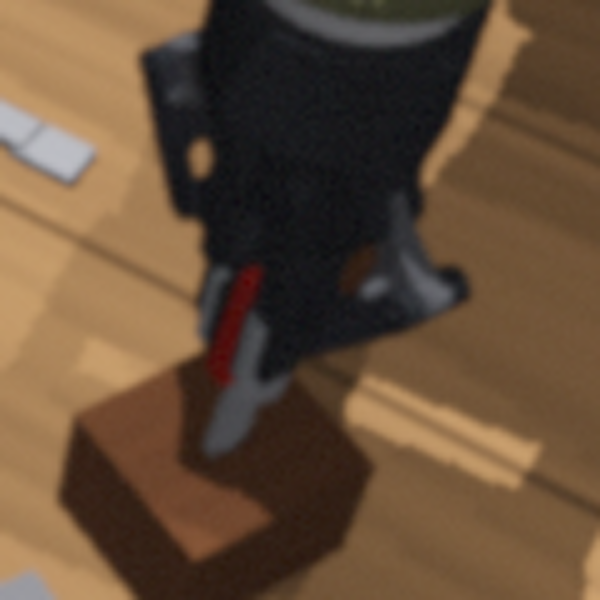

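Request:
jog_arm:
  rows: "-0.002 0.001 -0.02 0;-0.004 0.002 -0.04 0;-0.005 0.002 -0.06 0;-0.005 0.002 -0.075 0;-0.005 0.002 -0.075 0"

```text
time_s: 33.05
tool_pos: [0.5232, 0.1858, 0.0914]
tcp_rot: [[0.405, 0.005, -0.914], [0.914, -0.0, 0.405], [0.002, -1.0, -0.004]]
contact_force: [7.7, -3.1, 2.3]
gripper_width: 0.0114
```

```bash
python3 b.py s36
```

```text
{'time_s': 33.1, 'tool_pos': [0.5232, 0.1858, 0.0914], 'gripper_width': 0.0116, 'contact_force': [8.5498, -2.1824, 1.5304]}
S px in crop [222.40873985 436.48252097]
X,lat,Zg mm [ 2.6  0.8 55.1]
```

View pics/s36z.png

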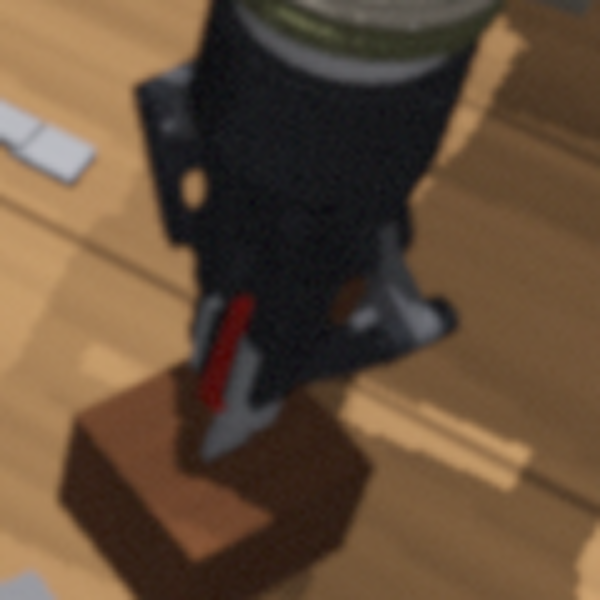

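Request:
jog_arm:
  rows: "0.009 -0.004 0 0;0.011 -0.005 -0.02 0;0.011 -0.005 -0.035 0;0.011 -0.005 -0.035 0"

```text
time_s: 33.6
tool_pos: [0.5241, 0.185, 0.0833]
tcp_rot: [[0.405, 0.001, -0.914], [0.914, -0.0, 0.405], [0.0, -1.0, -0.001]]
contact_force: [5.3, -3.1, -0.4]
gripper_width: 0.0114
```

```bash
python3 b.py s37
```

```text
{'time_s': 33.65, 'tool_pos': [0.5241, 0.185, 0.0833], 'gripper_width': 0.0115, 'contact_force': [5.8719, -1.7165, -2.2544]}
S px in crop [222.40873985 436.48252097]
X,lat,Zg mm [ 3.8  0.3 47. ]
```

Request:
jog_arm:
  rows: "0.002 -0.001 -0.015 0;0.003 -0.001 -0.025 0;0.003 -0.001 -0.035 0;0.003 -0.001 -0.035 0"

```text
time_s: 34.15
tool_pos: [0.5247, 0.1848, 0.0765]
tcp_rot: [[0.405, 0.001, -0.914], [0.914, -0.0, 0.405], [0.0, -1.0, -0.001]]
contact_force: [7.0, -1.4, 1.1]
gripper_width: 0.0114
```

```bash
python3 b.py s38
```

```text
{'time_s': 34.2, 'tool_pos': [0.5247, 0.1848, 0.0765], 'gripper_width': 0.0114, 'contact_force': [5.4906, -2.087, 1.3598]}
S px in crop [222.40873985 436.48252097]
X,lat,Zg mm [ 4.4  0.4 40.2]
```

View pics/s38z.png

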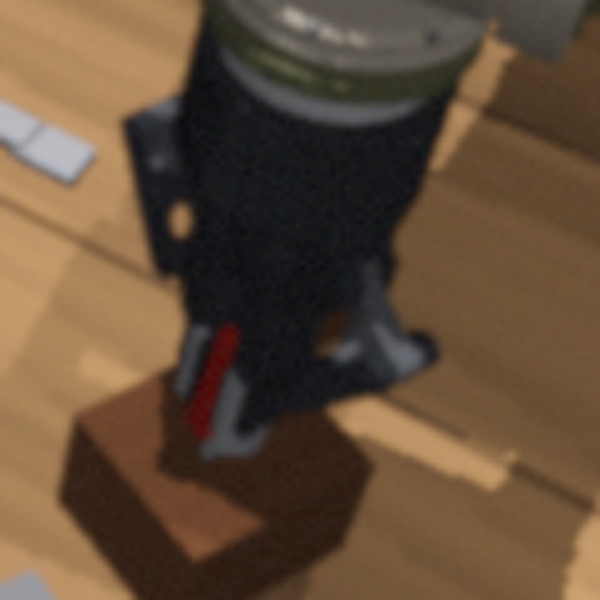

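Request:
jog_arm:
  rows: "0 0 -0.008 0;0 0 -0.015 0;0 0 -0.02 0;0 0 -0.02 0"

```text
time_s: 34.7
tool_pos: [0.5252, 0.1848, 0.0736]
tcp_rot: [[0.405, 0.002, -0.914], [0.914, -0.0, 0.405], [0.001, -1.0, -0.002]]
contact_force: [4.1, -2.8, 10.6]
gripper_width: 0.0116
```

```bash
python3 b.py s39
```

```text
{'time_s': 34.75, 'tool_pos': [0.5251, 0.1848, 0.0736], 'gripper_width': 0.0117, 'contact_force': [4.4939, -2.9215, 10.5449]}
S px in crop [222.40873985 436.48252097]
X,lat,Zg mm [ 4.8  0.6 37.3]
```

View pics/s39z.png

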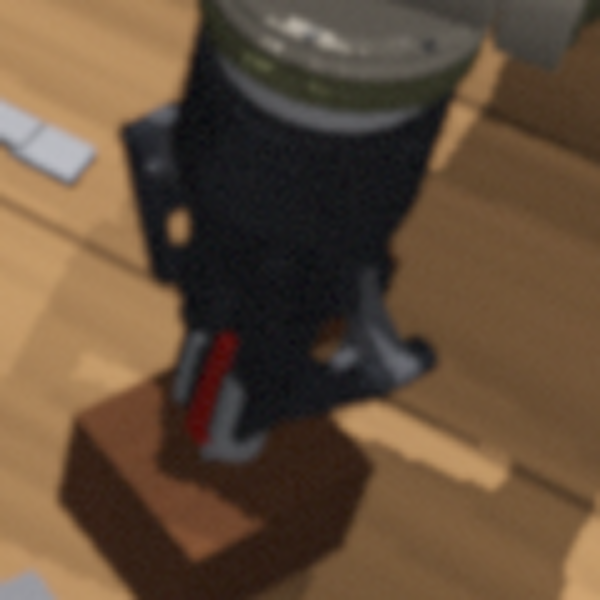

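Fz is 10 N, so the collar is on the block. Releasing.

Request:
jog_arm:
  rows: "0 0 0.008 0;0 0 0.008 0;0 0 0.008 0;0 0 0.008 0"
  hand: 50

```text
time_s: 35.25
tool_pos: [0.5241, 0.185, 0.074]
tcp_rot: [[0.405, -0.001, -0.914], [0.914, -0.0, 0.405], [-0.0, -1.0, 0.001]]
contact_force: [0.3, 1.0, 1.5]
gripper_width: 0.0502
```

Request:
jog_arm:
  rows: "0 0 0.15 0;0 0 0.35 0;0 0 0.6 0;-0.3 0.1 0.7 0;-0.6 0.2 0.7 0"

```text
time_s: 35.88
tool_pos: [0.4076, 0.2238, 0.2153]
tcp_rot: [[0.406, 0.002, -0.914], [0.914, 0.001, 0.406], [0.002, -1.0, -0.002]]
contact_force: [-0.2, 1.2, 0.1]
gripper_width: 0.0501
```

Request:
jog_arm:
  rows: "-0.15 0.2 0 0;-0.15 0.4 0 0;-0.15 0.4 0 0"

```text
time_s: 36.25
tool_pos: [0.3778, 0.3051, 0.214]
tcp_rot: [[0.402, -0.0, -0.916], [0.916, 0.0, 0.402], [0.0, -1.0, 0.0]]
contact_force: [-0.3, -1.1, -0.1]
gripper_width: 0.0501
```

```bash
python3 b.py s40
python3 - <<'E'
from h import *
t=shot('top','t40');a=cv2.imread('pics/s40.png')[190:270,305:385]
cv2.imwrite('pics/k40.png',np.hstack([cv2.resize(a,(400,400),interpolation=cv2.INTER_CUBIC),cv2.resize(t['color'][172:232,148:208,::-1],(400,400),interpolation=cv2.INTER_CUBIC)]))
E
```

```text
{'time_s': 36.3, 'tool_pos': [0.3781, 0.304, 0.2139], 'gripper_width': 0.0502, 'contact_force': [0.6917, 0.2791, 0.2421]}
S px in crop [222.40873985 436.48252097]
X,lat,Zg mm [-178.    49.7  177.6]
```

View pics/k40.png

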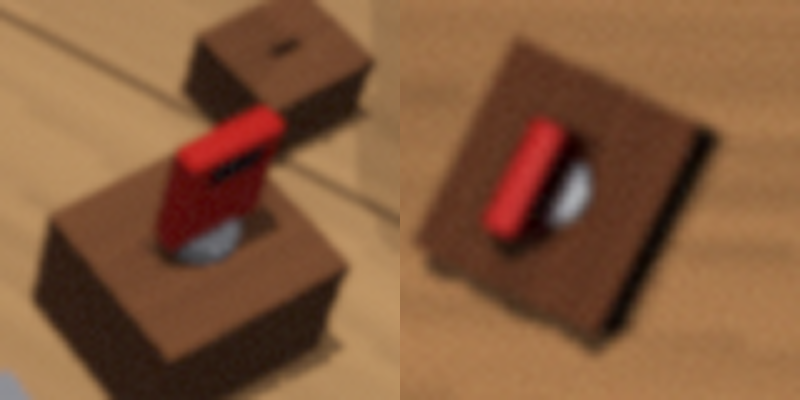

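View pics/s40.png

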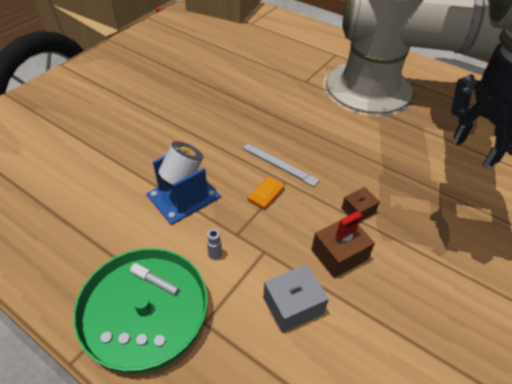

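Run:
```python
from h import *
t=camera('top');c=camera('scene')
def red(i,box,v):
    h=cv2.cvtColor(i,cv2.COLOR_RGB2HSV);m=((h[...,0]<9)|(h[...,0]>170))&(h[...,1]>140)&(h[...,2]>v);k=np.zeros_like(m);x0,x1,y0,y1=box;k[y0:y1,x0:x1]=m[y0:y1,x0:x1]
    y,x=np.nonzero(k);return np.array([x.mean(),y.mean()]),k.sum()
i0=cv2.imread('pics/top0.png')[:,:,::-1].copy();s0=cv2.imread('pics/scene0.png')[:,:,::-1].copy()
for n,a,b,box,v in(('top',i0,t['color'],(150,200,180,220),60),('scene',s0,c['color'],(320,380,205,245),150)):print(n,red(a,box,v),red(b,box,v))
a,_=red(t['color'],(150,200,180,220),60);b,_=red(c['color'],(320,380,205,245),150);print(tri(t,a,c,b))
d=cv2.absdiff(i0,t['color']).max(2);d[:, :][:]
for n,(x0,x1,y0,y1) in dict(lock=(285,345,145,210),socket=(245,265,130,155),lens=(240,270,200,240),bar=(220,310,245,270)).items():print(n,d[y0:y1,x0:x1].max(),d[y0:y1,x0:x1].mean().round(1))
```

```text
top (array([166.2875817 , 197.75163399]), np.int64(153)) (array([166.44230769, 197.89102564]), np.int64(156))
scene (array([350.11926606, 217.63302752]), np.int64(109)) (array([350.27350427, 217.32478632]), np.int64(117))
(array([0.51946429, 0.18613056, 0.11086647]), np.float64(0.0011117599832469688))
lock 11 4.5
socket 12 4.9
lens 12 5.2
bar 12 5.2
```

The key is back within a third of a pixel of its starting pose in both views. The lock, socket, lens and bar look the same as at the start. Handing in.

```bash
python3 -c "
from station import job,robot
print(job.finish_job(), robot.get_state()['time_s'])"
```

```text
the job is handed in; nothing more can be done
the job is handed in; nothing more can be done
```

I put the key fully home in the lock, turned it to its stop and back to home, then stood it down in the large brown block again and let go. I handed the job in at about 36 s of the 67 s allowed; it gave no verdict.

**How it was done:** The tool can't tilt, so I tilted the key 35° in the grip by levering its tip in the block's slot. It went into the lock until a 44 N push moved it no further. I turned the barrel by pushing one open finger against the bow, to about 18 N at the stop and 25 N at home. After drawing the key out, I stood it upright in the grip against the block's side.

**Last checks:**
- **Key:** its red bow is within about 0.3 px of its starting position in both views, so it stands upright and fully down.
- **Lock and bystanders:** the lock (keyhole at home), socket, lens and pry bar differ from the first top picture only by image noise.
- **Robot:** it is clear of everything.

**What disagreed or went wrong:**
- **Barrel stop:** I could only infer it. The bow angle at the stop came out as 1.24 rad by triangulation but about 1.35 rad from the scene view; the force build-up fits the stop.
- **Bow offset in the lock:** the bow looked a few pixels off where I expected during the turn, most likely from the loose fit.
- **Return to the block:** on the first try the tip touched the slot's lip at about 6 N, so I changed the approach.

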